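Clear the cell-culture bench: tubes, flasks and bottle each to their holder

TASK

Clear the mixed ware off the bench: stand the two screw-cap tubes upright in cells of the tube rack, lay the two culture flasks flat side by side in the shallow steel tray, and set the small amber bottle down gently, upright, in the deep white spill tray where the big amber bottle already stands. Do not push the big bottle about or knock it over.

Things in the scene. Friction and masses are not known exactly. Their poses are not given: they have to be found in the camera images.
- tube_a: One of two alike: white round screw-cap sample tube standing upright, flat-footed: body 25 mm in diameter, grey ribbed cap 29 mm in diameter over the top 19 mm, 93 mm tall in all, about 30 g. Origin at the centre of its foot, z up along its axis.
- tube_b: The other of the two: white round screw-cap sample tube standing upright, flat-footed: body 25 mm in diameter, grey ribbed cap 29 mm in diameter over the top 19 mm, 93 mm tall in all, about 30 g. Origin at the centre of its foot, z up along its axis.
- flask_a: One of two alike: culture flask of pale rigid plastic (40 g) lying on its broad side: flat rectangular body 62 (x) by 50 (y) by 24 mm high (z, up), then shoulders, neck and a white screw cap 23 mm across at its +x end. Origin: centre of the underside of the rectangular body; the flask reaches from 31 mm behind it (-x) to 69 mm ahead (+x). Grip across the 50 mm width over the origin.
- flask_b: The other one: culture flask of pale rigid plastic (40 g) lying on its broad side: flat rectangular body 62 (x) by 50 (y) by 24 mm high (z, up), then shoulders, neck and a white screw cap 23 mm across at its +x end. Origin: centre of the underside of the rectangular body; the flask reaches from 31 mm behind it (-x) to 69 mm ahead (+x). Grip across the 50 mm width over the origin.
- small_bottle: small amber glass bottle standing upright, about 160 g: body 56 mm in diameter up to 52 mm, shoulder narrowing to a neck, grey ribbed screw cap 46 mm in diameter from 76 to 100 mm (its top). Origin at the centre of its foot, z up.
- tube_rack: fixed white plastic tube rack, 88 mm (its x) by 130 mm (its y), 45 mm high: 2 by 3 open square cells, 38 mm clear, centres at x = -21, +21 mm and y = -42, 0, +42 mm in its frame; all free, any will do, one tube to a cell. Cell floor 4 mm above the origin, which is the centre of its underside on the bench.
- spill_tray: fixed deep white plastic tray, 116 mm (its x) by 206 mm (its y) inside, 138 by 228 mm over the rim, rim 40 mm above the bench, inner floor 4 mm thick. Origin at the centre of its underside on the bench. The big bottle stands in its -y half, about 57 mm from the centre; the +y half is free.
- steel_tray: fixed shallow steel tray, 134 mm (its x) by 224 mm (its y) inside, 148 by 238 mm over the rolled lip, lip top 12 mm and inner floor 3 mm above the bench. Empty at the start; both flasks fit flat side by side, length along its x, caps either way. Origin: centre of its underside on the bench.
- big_bottle: bystander: big amber glass bottle with a grey cap, 70 mm in diameter, 138 mm tall, about 400 g, loose, standing in the spill tray. Origin at the centre of its foot, z up. Leave it where it stands.

How it is judged:
By the outcome, as a careful person would: the job done as asked, in the order asked, and still so for the second after the job is handed in, with the robot touching nothing.
It also fails if it takes over 144 s, if anything falls off the work surface, if the arm or the gripper's body presses on something with over 40 N, if the wrist force passes 120 N, or if a joint passes its speed limit or range.

ROBOT

A 7-joint arm with a two-finger parallel gripper is mounted at the origin on the work surface. World frame = base frame: x ahead of the robot, y to its left, z up, the work surface at z = 0. Lengths are in m, angles in rad, forces in N, time in s.
With the tool pointing down it reaches from about 0.425 to 0.825 m from the base axis. Payload 3.6 kg.
Tool frame: the origin (TCP) lies on the mounting face of the last link; the fingertips stand 186 mm ahead of it and the grasp point (between the pads) lies 167 mm ahead of it; z points along the fingers, x is the direction in which the jaws open and shut, and the axes are right-handed (so a half turn about z gives the same grasp; the last joint's range is limited). The gripper opens to 93 mm and grips with 3 to 60 N. Pads are 15 mm wide; open, the fingers measure 128 mm over their backs; the gripper's body (75 mm by 188 mm) begins 65 mm behind the grasp point.
Start: joints at [1.095, 0.615, -0.013, 1.423, 0.008, 1.103, -0.04], TCP at [0.282, -0.586, 0.405] pointing down, gripper open.
Joint ranges: [-3.12, 3.12], [-0.3, 2.06], [-1.34, 1.32], [0.26, 2.42], [-1.36, 4.5], [0.01, 1.98], [-2.84, 2.84]. Speed limits (rad/s): [2.79, 2.79, 3.14, 3.14, 3.14, 3.14, 3.14].

INTERFACE

Orientations are given as a rotation vector (axis times angle).
In Python, from plant import arm, vision, workorder gives the robot as it stands.
- The arm moves only by the tool move_arm, never from a script. Its argument "deltas" is a list of rows, each an object with "jaw": the opening, from -1 (shut) to 1 (fully open); "delta_pos": the shift along the world's x, y, z in cm, a list of three; "turn": the turn, a rotation vector about the world's x, y, z in rad, a list of three. A call has 1 to 5 rows; each row shifts and turns the pose as measured when the row begins; what a row does not reach is not made up. A row lasts 1/10 s, in which the tool goes at most 50 mm and 8.59 degrees, less where a joint would pass 70% of its speed; a pose out of reach is approached as far as the arm can. A call is refused whole if a number of a shift passes 5 or a number of a turn 0.15, either way. A call with a gripper value outside its range is refused whole. The fingers move at their own pace and stop on an object; "force" is the grip in N (left out, the last holds). Time passes only in rows, so rows that do not move let the fingers close. It gives the time, the measured TCP pose, the force and the opening at its end, in the units of the state.
- arm.state(): the state, without advancing time (a new reading comes with each control period).
- vision.snapshot(name): name is "side" or "top" or "wrist"; returns a dict with "img" (400x640x3 uint8, blue, green, red), "camera_matrix" (3x3 intrinsics, pixels), "k1" (the pictures are not rectified: a ray, as slopes to the right and down, at radius r is drawn at 1 + k1 r^2 times it, then the intrinsics apply), "T" (4x4, takes a point from camera to world coordinates); the wrist camera has in their place "tool_from_camera" (4x4, takes a point from camera to tool coordinates, whose origin is the TCP and whose axes are the tool frame's). Camera axes: x right, y up, looking along -z (the intrinsics and any distortion apply to the point x, -y, -z); pixel columns grow to the right and rows downward; lengths in m; the calibration is good to about 2 mm. A picture is of the moment at which its call begins: read the wrist's pose just before it. There is no depth.
- workorder.job_done(): hands the job in, once; it reports no verdict.
The state is a dict: "clock": time; "q": joint angles; "joint_vel": joint speeds; "joint_efforts": joint torques, N m; "eef_pos": TCP position; "orientation": TCP orientation; "ft_force": force on the tool from outside, world axes, zero at the start; "ft_torque": the same for the moment, N m; "finger_gap": finger opening in m.
Only numpy, scipy, OpenCV 4.12 (cv2) and the standard library are available. Lean on these libraries where they do the work, as an engineer would, in place of code of your own. Each camera call takes 0.05 s, during which the arm holds its last target.

## Working session

There is one attempt and no reset: what is moved stays moved. The work goes in short steps, Python scripts to look and compute and a tool call to move; the robot and the scene stay as the last step left them, time stands still between calls to the robot, and variables do not carry over. Pictures are saved under pics/ and viewed, and the job is handed in when it is done.

Besides the shell and the picture viewer there is one more tool, called after ">>>" as name(argument=value, ...), one argument or row to a line, values as JSON. move_arm: Moves the arm, as the interface text tells. Its arguments: {"type":"object","properties":{"deltas":{"type":"array"},"force":{"type":"number"}},"required":["deltas"]}

```bash
mkdir -p pics; ls
python3 - <<'E'
from plant import arm, vision, workorder
import cv2,numpy as np
s=arm.state(); print(s['clock'],s['eef_pos'],s['orientation'],s['finger_gap'],s['ft_force'])
for n in ['side','top','wrist']:
    d=vision.snapshot(n); cv2.imwrite(f'pics/{n}0.png',d['img']); print(n,d['camera_matrix'],d['k1'],d.get('T',d.get('tool_from_camera')))
E
```

```text
pics
0.0 [ 0.28188777 -0.58534128  0.40358887] [-2.65899849  1.67064378  0.00346149] 0.09304148808747521 [ 0.079988    0.32380898 -0.3398062 ]
side [[409.22887883   0.         321.59579126]
 [  0.         409.22887883 198.52992411]
 [  0.           0.           1.        ]] 0.0091037172215183 [[-0.94184156  0.22263397 -0.25173117  0.23194853]
 [-0.33604883 -0.62924186  0.70080373  0.76350698]
 [-0.00237708  0.74464005  0.66746202  0.76104601]
 [ 0.          0.          0.          1.        ]]
top [[503.12405286   0.         315.56145929]
 [  0.         503.12405286 202.0563935 ]
 [  0.           0.           1.        ]] -0.10357989113556515 [[ 0.02053132  0.98358766 -0.179259    0.26593336]
 [-0.99976631  0.0214117   0.0029776   0.02154587]
 [ 0.00676697  0.17915597  0.98379741  1.23962871]
 [ 0.          0.          0.          1.        ]]
wrist [[293.83879504   0.         321.87835522]
 [  0.         293.83879504 205.78499575]
 [  0.           0.           1.        ]] -0.021028229093749917 [[ 9.99999962e-01  9.84856885e-05  2.59165966e-04  3.10300757e-04]
 [ 1.59342247e-04 -9.69130677e-01 -2.46547571e-01 -6.87840916e-02]
 [ 2.26884281e-04  2.46547603e-01 -9.69130656e-01  1.94606010e-02]
 [ 0.00000000e+00  0.00000000e+00  0.00000000e+00  1.00000000e+00]]
```

View pics/top0.png

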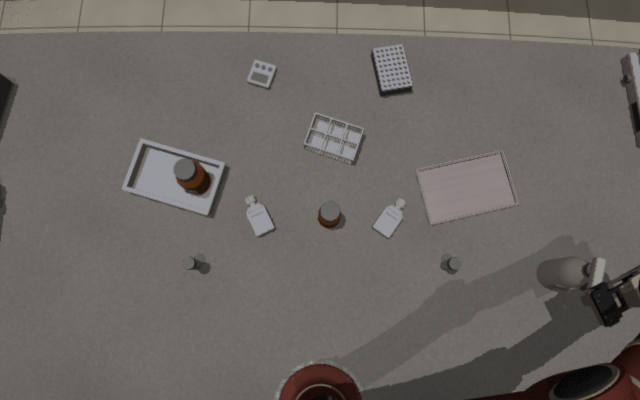

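View pics/side0.png

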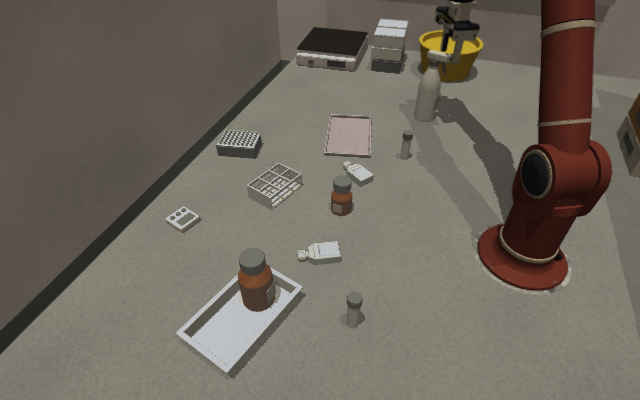

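View pics/wrist0.png

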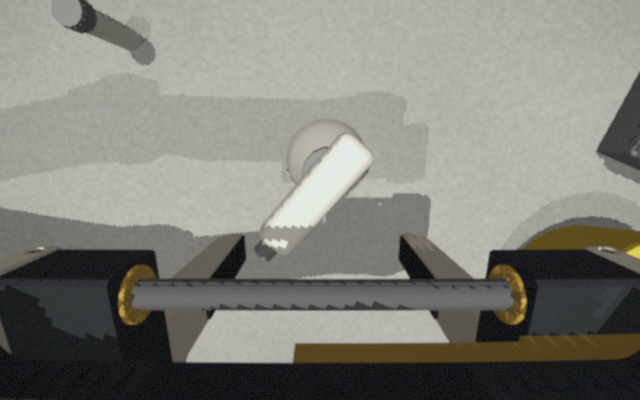

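```bash
cat > h.py <<'E'
import numpy as np, cv2
from plant import arm, vision, workorder
from scipy.spatial.transform import Rotation as R
def camT(n,d,st=None):
    if n!='wrist': return np.array(d['T'])
    T=np.eye(4); T[:3,:3]=R.from_rotvec(st['orientation']).as_matrix(); T[:3,3]=st['eef_pos']
    return T@np.array(d['tool_from_camera'])
def proj(P,d,T):
    P=np.atleast_2d(P); K=np.array(d['camera_matrix'])
    c=(P-T[:3,3])@T[:3,:3]; u=c[:,0]/-c[:,2]; v=-c[:,1]/-c[:,2]
    f=1+d['k1']*(u*u+v*v)
    return np.c_[K[0,0]*u*f+K[0,2],K[1,1]*v*f+K[1,2]]
def back(uv,z,d,T):
    K=np.array(d['camera_matrix'])
    p=cv2.undistortPoints(np.array(uv,float).reshape(-1,1,2),K,np.array([d['k1'],0,0,0.]))[:,0]
    r=np.c_[p[:,0],-p[:,1],-np.ones(len(p))]@T[:3,:3].T
    return T[:3,3]+r*((z-T[2,3])/r[:,2])[:,None]
def snap(n):
    st=arm.state(); d=vision.snapshot(n); return d,camT(n,d,st),st
def crop(img,x0,y0,x1,y1,s,fn):
    c=cv2.resize(img[y0:y1,x0:x1],None,fx=s,fy=s,interpolation=cv2.INTER_CUBIC); cv2.imwrite(fn,c)
E
python3 - <<'E'
import cv2
from h import crop
t=cv2.imread('pics/top0.png')
crop(t,110,130,240,280,4,'pics/c1.png')
crop(t,235,105,415,245,4,'pics/c2.png')
crop(t,405,140,530,280,4,'pics/c3.png')
E
```

```text
(no output)
```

View pics/c1.png

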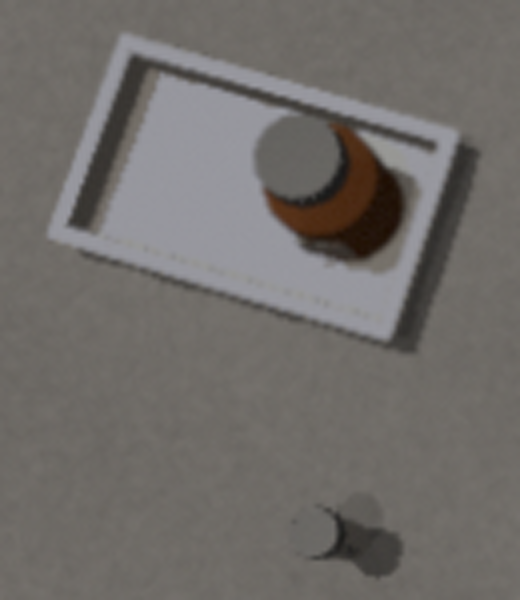

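View pics/c2.png

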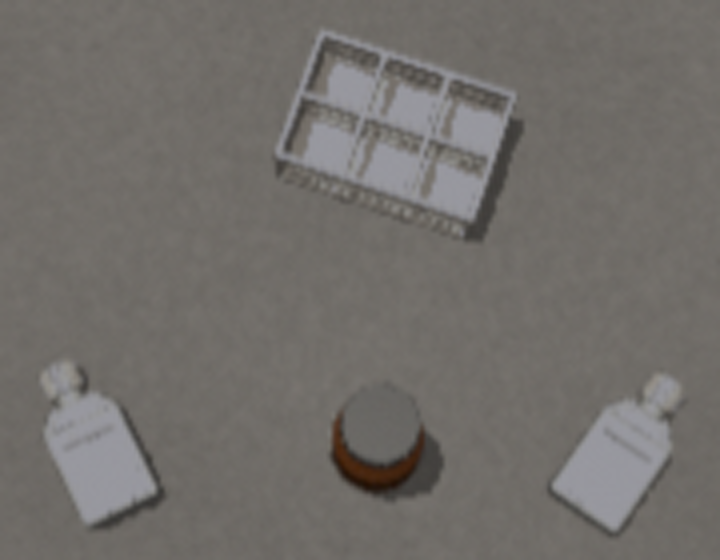

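View pics/c3.png

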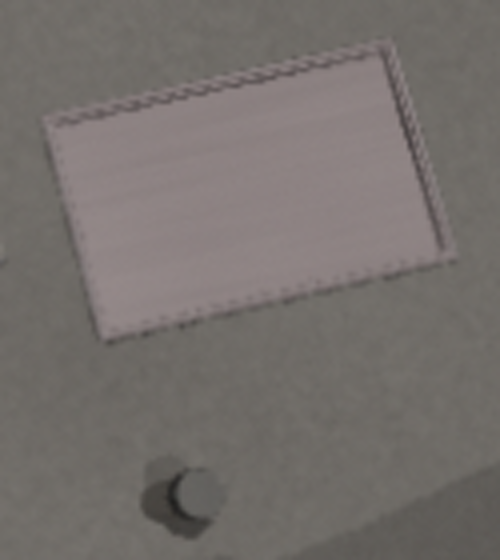

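```bash
cat > m.py <<'E'
from h import *
d=vision.snapshot('top'); T=camT('top',d)
def B(pts,o,z): 
    uv=(np.array(pts,float)+.5)/4-.5+np.array(o); return back(uv,z,d,T)[:,:2]
o1,o2,o3=(110,130),(235,105),(405,140)
print('tubeL',B([(315,532)],o1,.093)); print('tubeR',B([(200,494)],o3,.093))
def rect(n,c,p):
    s=[np.linalg.norm(p[i]-p[(i+1)%4]) for i in range(4)]
    e=(p[1]-p[0]+p[2]-p[3])/2
    print(n,'c',p.mean(0).round(4),'sides',np.round(s,4),'dir01 deg',np.degrees(np.arctan2(e[1],e[0])).round(1))
rect('spill',0,B([(125,35),(460,132),(390,340),(50,237)],o1,.04))
rect('steel',0,B([(45,118),(387,40),(457,257),(103,340)],o3,.012))
rect('rack',0,B([(322,32),(516,94),(472,220),(277,158)],o2,.045))
for n,p,c in (('fL',[(45,432),(120,403),(160,490),(92,525)],(63,376)),('fR',[(608,403),(670,448),(615,533),(550,487)],(662,392))):
    q=B(p,o2,.024); rect(n,0,q); print('cap',B([c],o2,.02))
print('small',B([(382,420)],o2,.1),'big',B([(298,157)],o1,.138))
E
python3 m.py
```

```text
tubeL [[0.32812233 0.3052937 ]]
tubeR [[ 0.33954008 -0.30355362]]
spill c [0.5428 0.3699] sides [0.2238 0.1353 0.2242 0.1352] dir01 deg -105.3
steel c [ 0.538 -0.364] sides [0.2315 0.1463 0.2358 0.1447] dir01 deg -75.8
rack c [ 0.651  -0.0238] sides [0.1273 0.0861 0.1261 0.0868] dir01 deg -107.1
fL c [0.4395 0.1509] sides [0.0491 0.0594 0.0463 0.0645] dir01 deg -64.3
cap [[0.49327071 0.17895682]]
fR c [ 0.4429 -0.1587] sides [0.0468 0.0631 0.0483 0.0638] dir01 deg -125.1
cap [[ 0.49128682 -0.19131231]]
small [[ 0.45664864 -0.01570898]] big [[0.53659249 0.3175635 ]]
```

Run:
```python
from h import *
for n,pts in (('top',[(590,268),(550,275),(600,265)]),('side',[(440,57),(428,118),(455,52)])):
    d=vision.snapshot(n);T=camT(n,d)
    for z in (0,.15,.2,.25,.3): print(n,z,back(pts,z,d,T)[:,:2].round(3).tolist())
    t=cv2.imread(f'pics/{n}0.png')
    x0,y0=(520,240) if n=='top' else (390,0)
    crop(t,x0,y0,x0+120,y0+140,4,f'pics/s_{n}.png')
```

```text
top 0 [[0.337, -0.683], [0.318, -0.575], [0.344, -0.711]]
top 0.15 [[0.328, -0.598], [0.312, -0.503], [0.335, -0.623]]
top 0.2 [[0.325, -0.57], [0.31, -0.478], [0.332, -0.593]]
top 0.25 [[0.322, -0.541], [0.308, -0.454], [0.329, -0.563]]
top 0.3 [[0.32, -0.513], [0.306, -0.43], [0.325, -0.534]]
side 0 [[0.337, -1.116], [0.306, -0.567], [0.279, -1.195]]
side 0.15 [[0.316, -0.745], [0.292, -0.304], [0.27, -0.809]]
side 0.2 [[0.309, -0.622], [0.287, -0.217], [0.267, -0.68]]
side 0.25 [[0.302, -0.498], [0.282, -0.13], [0.264, -0.552]]
side 0.3 [[0.295, -0.375], [0.277, -0.042], [0.26, -0.423]]
```

View pics/s_side.png

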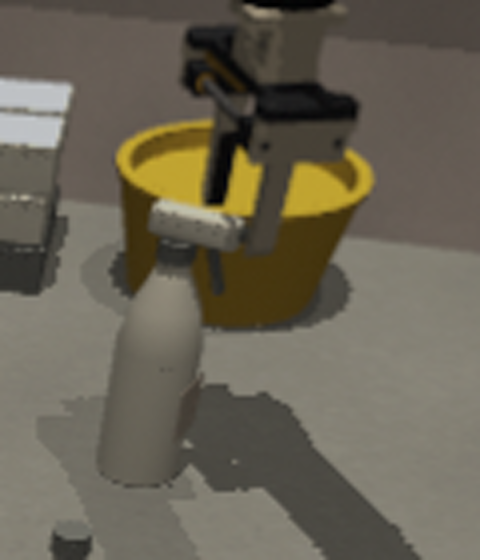

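View pics/s_top.png

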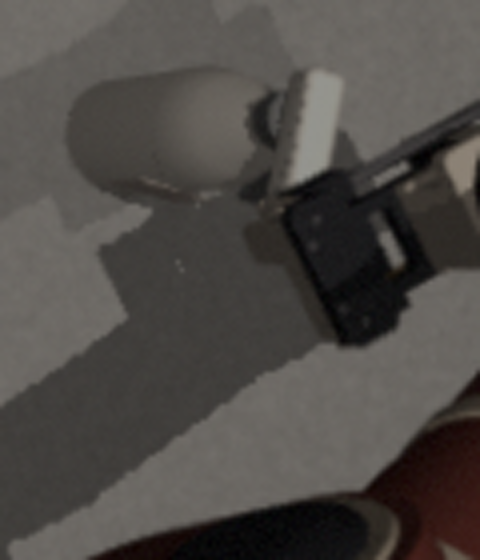

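>>> move_arm(
  deltas=[
    {"jaw": 1,"delta_pos": [0,0,3],"turn": [0,0,0]},
    {"jaw": 1,"delta_pos": [0,0,4],"turn": [0,0,0]},
    {"jaw": 1,"delta_pos": [0,0,4],"turn": [0,0,0]},
  ],
  force=20,
)

```text
clock: 0.6
eef_pos: [0.2813, -0.5842, 0.5092]
orientation: [-2.652, 1.666, 0.026]
ft_force: [-0.2, -0.1, -0.4]
finger_gap: 0.0934
```

>>> move_arm(
  deltas=[
    {"jaw": 1,"delta_pos": [1,4.7,0],"turn": [0,0,0]},
    {"jaw": 1,"delta_pos": [1,4.7,0],"turn": [0,0,0]},
    {"jaw": 1,"delta_pos": [1,4.7,0],"turn": [0,0,0]},
    {"jaw": 1,"delta_pos": [1,4.7,0],"turn": [0,0,0]},
    {"jaw": 1,"delta_pos": [1,4.7,-3],"turn": [0,0,0]},
  ],
)

```text
clock: 1.1
eef_pos: [0.3282, -0.3555, 0.4929]
orientation: [2.646, -1.685, 0.014]
ft_force: [0.6, -0.8, -0.8]
finger_gap: 0.0928
```

```bash
cat > w.py <<'E'
from h import *
import sys
def pose():
    st=arm.state(); Rm=R.from_rotvec(st['orientation']).as_matrix()
    x=Rm[:,0]; print('t',round(st['clock'],2),'tcp',np.round(st['eef_pos'],4),'grasp',np.round(np.array(st['eef_pos'])+.167*Rm[:,2],4),'tilt',Rm[:2,2].round(3),'yaw',np.degrees(np.arctan2(x[1],x[0])).round(1),'gap',round(st['finger_gap'],4),'F',np.round(st['ft_force'],1))
    return st
if __name__=='__main__':
    st=pose()
    for n in sys.argv[2:]:
        d,T,_=snap(n); cv2.imwrite(f'pics/{n}{sys.argv[1]}.png',d['img'])
        np.savez(f'pics/{n}{sys.argv[1]}.npz',T=T,K=d['camera_matrix'],k1=d['k1'])
def load(n):
    z=np.load(f'pics/{n}.npz'); return dict(camera_matrix=z['K'],k1=float(z['k1'])),z['T']
E
python3 w.py 1 wrist
```

```text
t 1.1 tcp [ 0.3282 -0.3555  0.4929] grasp [ 0.3291 -0.3568  0.3259] tilt [ 0.005 -0.008] yaw -65.0 gap 0.0928 F [ 0.6 -0.8 -0.8]
```

View pics/wrist1.png

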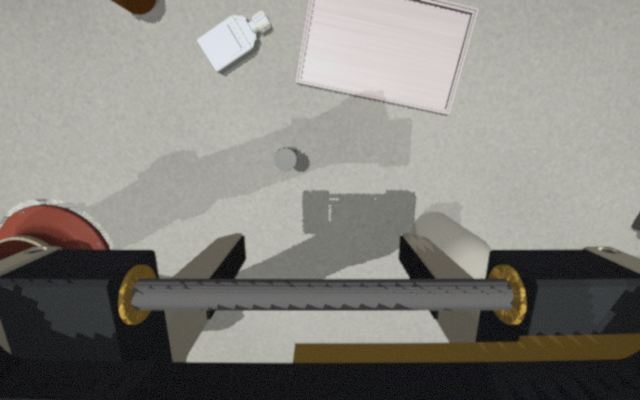

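Run:
```python
from w import *
d,T=load('wrist1')
print(back([(286,158)],.093,d,T))
p=back([(312,-3),(477,9),(450,113),(297,82)],.012,d,T)[:,:2]; print(p, 'R edge angle',np.degrees(np.arctan2(*(p[1]-p[2])[::-1])))
q=back([(198,44),(243,15),(256,40),(219,71),(262,22)],.024,d,T)[:,:2]; print(q,q[:4].mean(0))
```

```text
[[ 0.3429138 -0.3022801  0.093    ]]
[[ 0.55139438 -0.24155832]
 [ 0.63820555 -0.45761054]
 [ 0.49972207 -0.49492501]
 [ 0.44124232 -0.26772968]] R edge angle 15.080234403840935
[[ 0.42749313 -0.12394768]
 [ 0.48754547 -0.16753242]
 [ 0.4660492  -0.19545651]
 [ 0.40678618 -0.16293147]
 [ 0.49044435 -0.19437614]] [ 0.44696849 -0.16246702]
```

>>> move_arm(
  deltas=[
    {"jaw": 1,"delta_pos": [0.4,2.7,-3],"turn": [0.008,0.005,0]},
    {"jaw": 1,"delta_pos": [0.4,2.7,-4],"turn": [0,0,0]},
    {"jaw": 1,"delta_pos": [0,0,-4],"turn": [0,0,0]},
    {"jaw": 1,"delta_pos": [0,0,-4],"turn": [0,0,0]},
    {"jaw": 1,"delta_pos": [0,0,0],"turn": [0,0,0]},
  ],
)

```text
clock: 1.65
eef_pos: [0.3348, -0.2869, 0.333]
orientation: [-2.656, 1.657, 0.033]
ft_force: [0.3, 0.7, 0.6]
finger_gap: 0.0931
```

```bash
python3 w.py 2 wrist
```

```text
t 1.65 tcp [ 0.3348 -0.2869  0.333 ] grasp [ 0.3328 -0.2835  0.1661] tilt [-0.013  0.02 ] yaw -63.9 gap 0.0931 F [0.3 0.7 0.6]
```

View pics/wrist2.png

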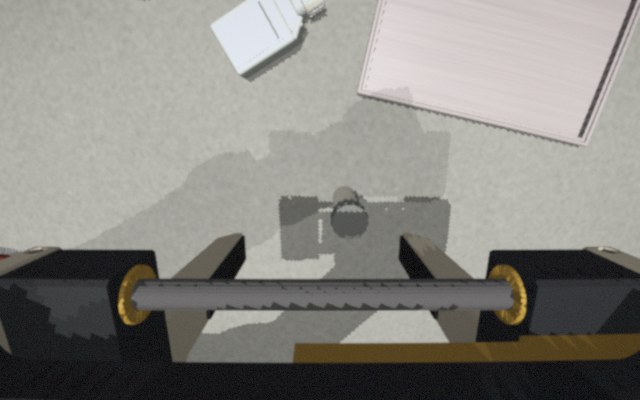

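Run:
```python
from w import *
d,T=load('wrist2'); print(back([(350,218)],.093,d,T)); print(arm.state()['q'])
```

```text
[[ 0.34424803 -0.30074246  0.093     ]]
[ 0.72866771  0.40426942 -0.09144336  2.07664039  0.04393094  0.67941503
 -0.50624838]
```

>>> move_arm(
  deltas=[
    {"jaw": 1,"delta_pos": [0.8,-1.5,-1],"turn": [-0.02,-0.013,0]},
    {"jaw": 1,"delta_pos": [0,0,0],"turn": [0,0,0]},
  ],
)

```text
clock: 1.9
eef_pos: [0.345, -0.3047, 0.3285]
orientation: [2.663, -1.664, 0.019]
ft_force: [-0.3, 0.6, 0.8]
finger_gap: 0.0932
```

```bash
python3 w.py 3
```

```text
t 1.9 tcp [ 0.345  -0.3047  0.3285] grasp [ 0.3465 -0.306   0.1615] tilt [ 0.009 -0.008] yaw -64.0 gap 0.0932 F [-0.3  0.6  0.8]
```

>>> move_arm(
  deltas=[
    {"jaw": 1,"delta_pos": [-0.15,0.15,-3],"turn": [0.006,0.006,0]},
    {"jaw": 1,"delta_pos": [-0.1,0.1,-2.5],"turn": [0,0,0]},
    {"jaw": 1,"delta_pos": [0,0,-1.5],"turn": [0,0,0]},
    {"jaw": 1,"delta_pos": [0,0,0],"turn": [0,0,0]},
  ],
)

```text
clock: 2.3
eef_pos: [0.3448, -0.3051, 0.2655]
orientation: [2.66, -1.668, 0.031]
ft_force: [0.3, -1.1, 0.6]
finger_gap: 0.0934
```

```bash
python3 w.py 4
```

```text
t 2.3 tcp [ 0.3448 -0.3051  0.2655] grasp [ 0.3475 -0.3071  0.0985] tilt [ 0.016 -0.012] yaw -64.2 gap 0.0934 F [ 0.3 -1.1  0.6]
```

>>> move_arm(
  deltas=[
    {"jaw": 1,"delta_pos": [-0.2,0.3,-0.9],"turn": [0.012,0.016,0]},
    {"jaw": 1,"delta_pos": [0,0,-0.6],"turn": [0,0,0]},
    {"jaw": 1,"delta_pos": [0,0,0],"turn": [0,0,0]},
  ],
)

```text
clock: 2.6
eef_pos: [0.3437, -0.3029, 0.2535]
orientation: [2.66, -1.67, 0.009]
ft_force: [0.9, 0.4, 0.1]
finger_gap: 0.0928
```

```bash
python3 w.py 5 wrist
```

```text
t 2.6 tcp [ 0.3437 -0.3029  0.2535] grasp [ 0.3445 -0.3035  0.0866] tilt [ 0.004 -0.004] yaw -64.2 gap 0.0928 F [0.9 0.4 0.1]
```

View pics/wrist5.png

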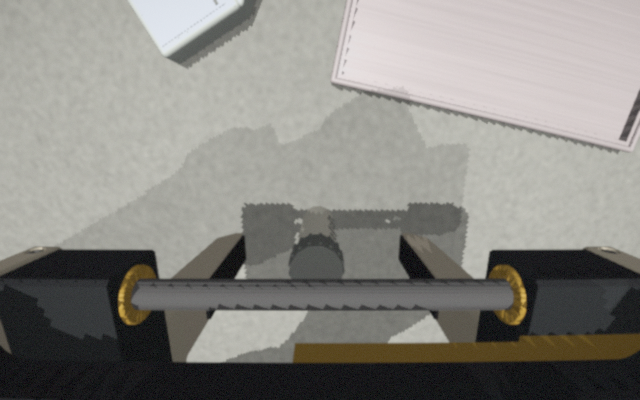

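Run:
```python
from w import *
d,T=load('wrist5'); print(back([(316,264)],.093,d,T)); print(proj([[0.3445,-0.3035,.093]],d,T))
```

```text
[[ 0.34461035 -0.3003096   0.093     ]]
[[321.41269498 266.59820959]]
```

>>> move_arm(
  deltas=[
    {"jaw": -0.2,"delta_pos": [-0.1,0.1,-0.3],"turn": [0,0,0]},
    {"jaw": -0.6,"delta_pos": [0,0,0],"turn": [0,0,0]},
    {"jaw": -1,"delta_pos": [0,0,0],"turn": [0,0,0]},
    {"jaw": -1,"delta_pos": [0,0,0],"turn": [0,0,0]},
    {"jaw": -1,"delta_pos": [0,0,0],"turn": [0,0,0]},
  ],
  force=15,
)

```text
clock: 3.15
eef_pos: [0.343, -0.302, 0.2517]
orientation: [2.66, -1.67, 0.013]
ft_force: [0.4, -0.4, 0.4]
finger_gap: 0.0574
```

>>> move_arm(
  deltas=[
    {"jaw": -1,"delta_pos": [0,0,0],"turn": [0,0,0]},
    {"jaw": -1,"delta_pos": [0,0,0],"turn": [0,0,0]},
    {"jaw": -1,"delta_pos": [0,0,0],"turn": [0,0,0]},
    {"jaw": -1,"delta_pos": [0,0,0],"turn": [0,0,0]},
    {"jaw": -1,"delta_pos": [0,0,0],"turn": [0,0,0]},
  ],
)

```text
clock: 3.65
eef_pos: [0.343, -0.3021, 0.2516]
orientation: [2.66, -1.67, 0.013]
ft_force: [-0.2, -0.5, -0.6]
finger_gap: 0.0285
```

```bash
python3 w.py 6
```

```text
t 3.65 tcp [ 0.343  -0.3021  0.2516] grasp [ 0.3441 -0.303   0.0847] tilt [ 0.006 -0.005] yaw -64.2 gap 0.0285 F [-0.2 -0.5 -0.6]
```

>>> move_arm(
  deltas=[
    {"jaw": -1,"delta_pos": [0,0,2],"turn": [0,0,0]},
    {"jaw": -1,"delta_pos": [0,0,4],"turn": [0.005,0.006,0]},
    {"jaw": -1,"delta_pos": [0,0,4],"turn": [0,0,0]},
    {"jaw": -1,"delta_pos": [2,2,3],"turn": [0,0,0.1]},
    {"jaw": -1,"delta_pos": [3.4,3,0],"turn": [0,0,0.1]},
  ],
)

```text
clock: 4.15
eef_pos: [0.393, -0.2548, 0.3853]
orientation: [2.804, -1.405, -0.01]
ft_force: [0.6, 0.1, -0.6]
finger_gap: 0.029
```

>>> move_arm(
  deltas=[
    {"jaw": -1,"delta_pos": [3.4,3,0],"turn": [0,0,0.1]},
    {"jaw": -1,"delta_pos": [3.4,3,0],"turn": [0,0,0.1]},
    {"jaw": -1,"delta_pos": [3.4,3,0],"turn": [0,0,0.1]},
    {"jaw": -1,"delta_pos": [3.4,3,0],"turn": [0,0,0.1]},
    {"jaw": -1,"delta_pos": [2,2,0],"turn": [0,0,0.1]},
  ],
)

```text
clock: 4.65
eef_pos: [0.5539, -0.1082, 0.3877]
orientation: [3.069, -0.639, 0.002]
ft_force: [0.6, -0.0, 0.1]
finger_gap: 0.0287
```

```bash
python3 w.py 7 wrist
```

```text
t 4.65 tcp [ 0.5539 -0.1082  0.3877] grasp [ 0.554  -0.1093  0.2207] tilt [ 0.    -0.006] yaw -23.5 gap 0.0287 F [ 0.6 -0.   0.1]
```

View pics/wrist7.png

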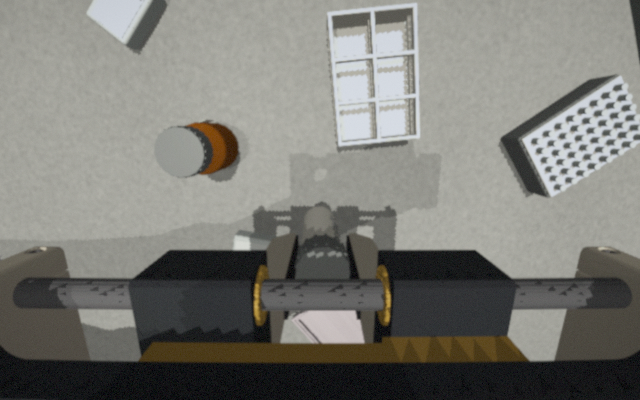

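Run:
```python
from w import *
d,T=load('wrist7')
p=back([(329,13),(417,4),(420,138),(338,145)],.045,d,T)[:,:2]; print(p,p.mean(0),[np.linalg.norm(p[i]-p[(i+1)%4]).round(4) for i in range(4)])
e=(p[0]-p[3]+p[1]-p[2]);print(np.degrees(np.arctan2(e[1],e[0])))
print('small',back([(181,150)],.1,d,T))
# cells on floor: check near cells centre
for z in (.045,): print(back([(358,121),(397,118)],z,d,T))
```

```text
[[ 0.63325195  0.05239021]
 [ 0.71513164  0.02580648]
 [ 0.67589699 -0.09647046]
 [ 0.59209927 -0.06818171]] [ 0.65409496 -0.02161387] [np.float64(0.0861), np.float64(0.1284), np.float64(0.0884), np.float64(0.1274)]
71.68452923890518
small [[ 0.4590886  -0.01173057  0.1       ]]
[[ 0.62117798 -0.05361297  0.045     ]
 [ 0.66019716 -0.06717069  0.045     ]]
```

>>> move_arm(
  deltas=[
    {"jaw": -1,"delta_pos": [3,2.4,0],"turn": [0.006,0,0.05]},
    {"jaw": -1,"delta_pos": [2.7,2,0],"turn": [0,0,0.05]},
    {"jaw": -1,"delta_pos": [1,1,-1],"turn": [0,0,0]},
    {"jaw": -1,"delta_pos": [0,0,0],"turn": [0,0,0]},
  ],
)

```text
clock: 5.1
eef_pos: [0.6242, -0.0475, 0.3746]
orientation: [-3.103, 0.467, 0.005]
ft_force: [-1.7, 0.5, -0.2]
finger_gap: 0.0287
```

```bash
python3 w.py 8 wrist
```

```text
t 5.1 tcp [ 0.6242 -0.0475  0.3746] grasp [ 0.6238 -0.0468  0.2076] tilt [-0.002  0.004] yaw -17.1 gap 0.0287 F [-1.7  0.5 -0.2]
```

View pics/wrist8.png

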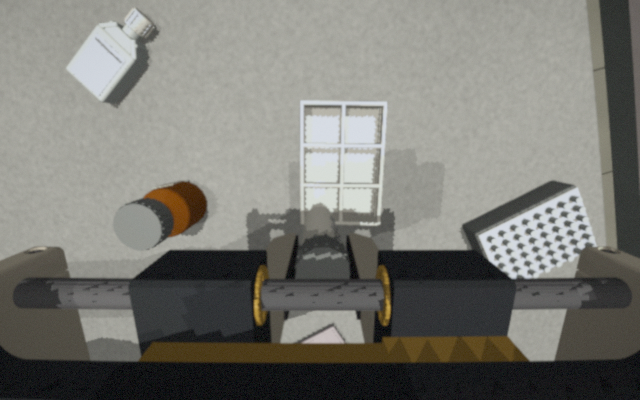

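Run:
```python
from w import *
d,T=load('wrist8')
p=back([(300,102),(386,102),(383,223)],.045,d,T)[:,:2]; c=(p[0]+p[2])/2; print(p,c)
e=p[1]-p[2]; a=np.arctan2(e[1],e[0]); print(np.degrees(a))
for A in (a,np.radians(72.3)):
  for xx,yy in ((-.021,-.042),(-.021,.042)): print(c+yy*np.array([np.cos(A),np.sin(A)])+xx*np.array([np.sin(A),-np.cos(A)]))
q=back([(67,68),(105,23),(138,46),(104,102)],.024,d,T)[:,:2];print(q,q.mean(0))
```

```text
[[ 0.63162396  0.05256854]
 [ 0.71407266  0.02722319]
 [ 0.67980595 -0.09503377]] [ 0.65571496 -0.02123261]
74.34264789000996
[ 0.62415909 -0.05600655]
[0.64682932 0.02487645]
[ 0.62293968 -0.0548597 ]
[0.64847845 0.02516387]
[[0.40466434 0.16256094]
 [0.46352554 0.18873853]
 [0.48714287 0.15818526]
 [0.42748585 0.11896513]] [0.44570465 0.15711246]
```

>>> move_arm(
  deltas=[
    {"jaw": -1,"delta_pos": [-0.2,-0.8,-2],"turn": [-0.004,-0.002,0]},
    {"jaw": -1,"delta_pos": [0,0,-3],"turn": [0,0,0]},
    {"jaw": -1,"delta_pos": [0,0,-1],"turn": [0,0,0]},
    {"jaw": -1,"delta_pos": [0,0,0],"turn": [0,0,0]},
  ],
)

```text
clock: 5.55
eef_pos: [0.6177, -0.0637, 0.315]
orientation: [3.096, -0.485, -0.001]
ft_force: [0.2, 0.1, -0.8]
finger_gap: 0.0285
```

```bash
python3 w.py 9 wrist top
python3 - <<'E'
from h import crop
import cv2
crop(cv2.imread('pics/top9.png'),270,90,400,200,5,'pics/c9.png')
E
```

```text
t 5.55 tcp [ 0.6177 -0.0637  0.315 ] grasp [ 0.6174 -0.065   0.148 ] tilt [-0.002 -0.008] yaw -17.8 gap 0.0285 F [ 0.2  0.1 -0.8]
```

View pics/wrist9.png

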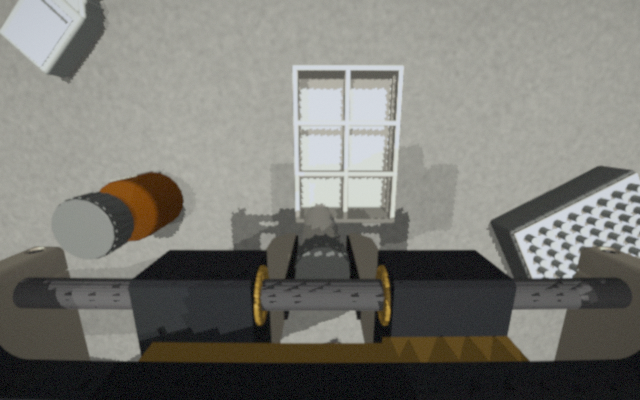

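View pics/c9.png

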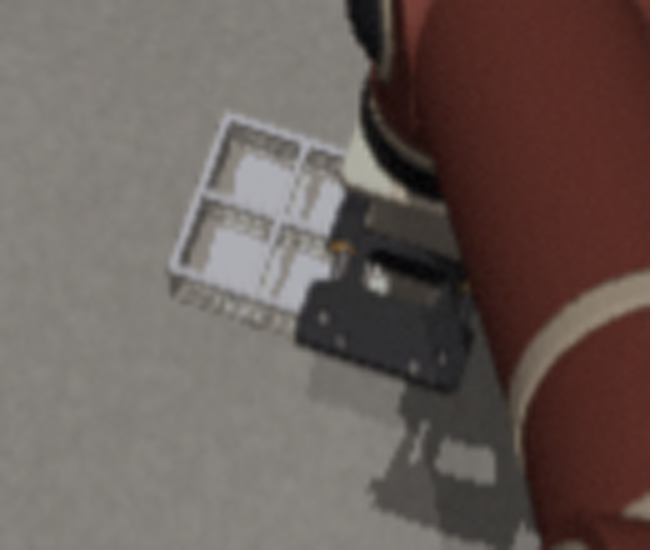

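>>> move_arm(
  deltas=[
    {"jaw": -1,"delta_pos": [0.4,0.85,0],"turn": [0.008,-0.002,0]},
    {"jaw": -1,"delta_pos": [0,0,0],"turn": [0,0,0]},
    {"jaw": -1,"delta_pos": [0,0,0],"turn": [0,0,0]},
  ],
)

```text
clock: 5.95
eef_pos: [0.6237, -0.0538, 0.3202]
orientation: [-3.101, 0.486, -0.015]
ft_force: [-0.6, -0.2, 0.0]
finger_gap: 0.0287
```

```bash
python3 w.py 10 wrist
```

```text
t 5.95 tcp [ 0.6237 -0.0538  0.3202] grasp [ 0.6253 -0.0537  0.1532] tilt [0.01  0.001] yaw -17.8 gap 0.0287 F [-0.6 -0.2  0. ]
```

View pics/wrist10.png

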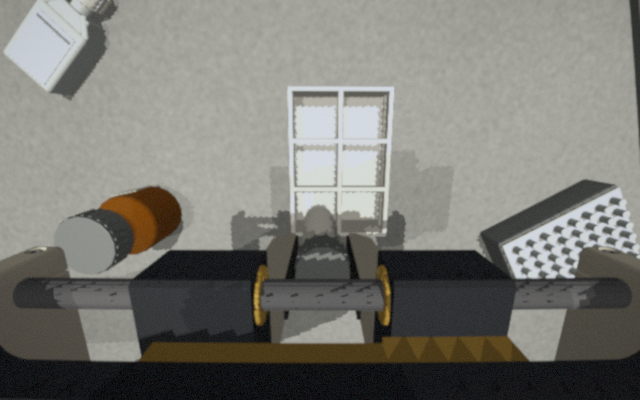

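```bash
cat > ov.py <<'E'
from w import *
def rackfit(name,uv):
    # uv: list of (u,v,lx,ly) top points of rack at z=.045
    from scipy.optimize import least_squares
    d,T=load(name); a=np.array(uv,float)
    def f(p):
        c,s=np.cos(p[2]),np.sin(p[2]); X=p[0]+c*a[:,2]-s*a[:,3]; Y=p[1]+s*a[:,2]+c*a[:,3]
        return (proj(np.c_[X,Y,np.full(len(X),.045)],d,T)-a[:,:2]).ravel()
    r=least_squares(f,[.654,-.022,-.31]); p=r.x; print(p[:2].round(4),np.degrees(p[2]).round(2),'res',np.abs(r.fun).max().round(2))
    c,s=np.cos(p[2]),np.sin(p[2])
    for lx,ly in((-.021,-.042),(-.021,0),(-.021,.042)): print('cell',lx,ly,(p[:2]+[c*lx-s*ly,s*lx+c*ly]).round(4))
E
python3 - <<'E'
from ov import *
rackfit('wrist10',[(290,89,-.043,.064),(391,89,.043,.064),(340,89,0,.064),(340,141,0,.021),(340,188,0,-.021),(388,140,.043,.021),(385,187,.043,-.021),(292,189,-.043,-.021),(291,142,-.043,.021)])
rackfit('wrist8',[(302,103,-.043,.064),(385,103,.043,.064),(343,103,0,.064),(343,146,0,.021),(342,185,0,-.021),(384,145,.043,.021),(382,185,.043,-.021)])
E
```

```text
[ 0.6537 -0.0213] -17.41 res 2.74
cell -0.021 -0.042 [ 0.6211 -0.0551]
cell -0.021 0 [ 0.6337 -0.015 ]
cell -0.021 0.042 [0.6463 0.0251]
[ 0.6544 -0.0217] -16.84 res 1.68
cell -0.021 -0.042 [ 0.6221 -0.0559]
cell -0.021 0 [ 0.6343 -0.0157]
cell -0.021 0.042 [0.6465 0.0245]
```

>>> move_arm(
  deltas=[
    {"jaw": -1,"delta_pos": [-0.2,-0.15,0],"turn": [0,0.01,0]},
    {"jaw": -1,"delta_pos": [0,0,-1],"turn": [0,0,0]},
    {"jaw": -1,"delta_pos": [0,0,0],"turn": [0,0,0]},
  ],
)

```text
clock: 6.3
eef_pos: [0.6216, -0.0548, 0.3103]
orientation: [-3.103, 0.485, -0.001]
ft_force: [-0.1, -0.2, -0.5]
finger_gap: 0.0287
```

```bash
python3 w.py 11
```

```text
t 6.3 tcp [ 0.6216 -0.0548  0.3103] grasp [ 0.6217 -0.0546  0.1433] tilt [0.001 0.001] yaw -17.8 gap 0.0287 F [-0.1 -0.2 -0.5]
```

Good. Need −5.4 cm to seat.

>>> move_arm(
  deltas=[
    {"jaw": -1,"delta_pos": [0,0,-1.5],"turn": [0,0,0]},
    {"jaw": -1,"delta_pos": [0,0,-1.5],"turn": [0,0,0]},
    {"jaw": -1,"delta_pos": [0,0,-1],"turn": [0,0,0]},
    {"jaw": -1,"delta_pos": [0,0,0],"turn": [0,0,0]},
  ],
)

```text
clock: 6.7
eef_pos: [0.6215, -0.0553, 0.2681]
orientation: [-3.103, 0.486, 0.0]
ft_force: [-0.1, -0.1, -0.4]
finger_gap: 0.0288
```

```bash
python3 w.py 12 wrist
```

```text
t 6.7 tcp [ 0.6215 -0.0553  0.2681] grasp [ 0.6215 -0.0551  0.1011] tilt [0.    0.001] yaw -17.8 gap 0.0288 F [-0.1 -0.1 -0.4]
```

View pics/wrist12.png

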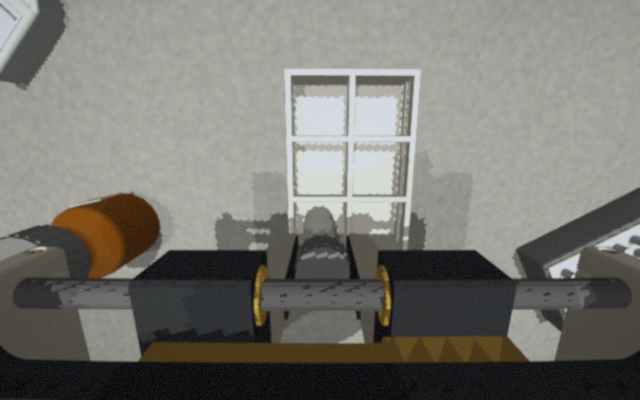

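>>> move_arm(
  deltas=[
    {"jaw": -1,"delta_pos": [0,0,-0.8],"turn": [0,0,0]},
    {"jaw": -1,"delta_pos": [0,0,-0.3],"turn": [0,0,0]},
    {"jaw": -1,"delta_pos": [0,0,0],"turn": [0,0,0]},
  ],
)

```text
clock: 7.05
eef_pos: [0.6224, -0.0552, 0.2584]
orientation: [-3.102, 0.486, -0.006]
ft_force: [0.5, 0.8, 0.0]
finger_gap: 0.0288
```

```bash
python3 w.py 13
```

```text
t 7.05 tcp [ 0.6224 -0.0552  0.2584] grasp [ 0.6231 -0.055   0.0914] tilt [0.004 0.001] yaw -17.8 gap 0.0288 F [0.5 0.8 0. ]
```

>>> move_arm(
  deltas=[
    {"jaw": -1,"delta_pos": [-0.1,0,-0.2],"turn": [0,0.004,0]},
    {"jaw": -1,"delta_pos": [0,0,-0.1],"turn": [0,0,0]},
    {"jaw": -1,"delta_pos": [0,0,0],"turn": [0,0,0]},
  ],
)

```text
clock: 7.35
eef_pos: [0.6216, -0.0552, 0.2559]
orientation: [-3.103, 0.486, -0.002]
ft_force: [-0.1, 0.3, -0.4]
finger_gap: 0.0289
```

```bash
python3 w.py 14
```

```text
t 7.35 tcp [ 0.6216 -0.0552  0.2559] grasp [ 0.6218 -0.055   0.0889] tilt [0.001 0.001] yaw -17.8 gap 0.0289 F [-0.1  0.3 -0.4]
```

>>> move_arm(
  deltas=[
    {"jaw": 0.1,"delta_pos": [0,0,0],"turn": [0,0,0]},
    {"jaw": 0.1,"delta_pos": [0,0,0],"turn": [0,0,0]},
    {"jaw": 0.1,"delta_pos": [0,0,0],"turn": [0,0,0]},
    {"jaw": 0.1,"delta_pos": [0,0,0],"turn": [0,0,0]},
  ],
)

```text
clock: 7.75
eef_pos: [0.6219, -0.0552, 0.2566]
orientation: [-3.102, 0.486, -0.004]
ft_force: [0.5, 0.9, 0.1]
finger_gap: 0.0505
```

>>> move_arm(
  deltas=[
    {"jaw": 0.1,"delta_pos": [0,0,1],"turn": [0,0,0]},
    {"jaw": 0.1,"delta_pos": [0,0,3],"turn": [0,0,0]},
    {"jaw": 0.1,"delta_pos": [0,0,4],"turn": [0,0,0]},
    {"jaw": 0.1,"delta_pos": [0,0,4],"turn": [0,0,0]},
    {"jaw": 0.3,"delta_pos": [0,0,2],"turn": [0,0,0]},
  ],
)

```text
clock: 8.25
eef_pos: [0.62, -0.0551, 0.4001]
orientation: [-3.103, 0.485, 0.008]
ft_force: [1.0, -0.0, -0.7]
finger_gap: 0.0554
```

```bash
python3 w.py 15 wrist
```

```text
t 8.25 tcp [ 0.62   -0.0551  0.4001] grasp [ 0.6191 -0.0548  0.2331] tilt [-0.005  0.002] yaw -17.8 gap 0.0554 F [ 1.  -0.  -0.7]
```

View pics/wrist15.png

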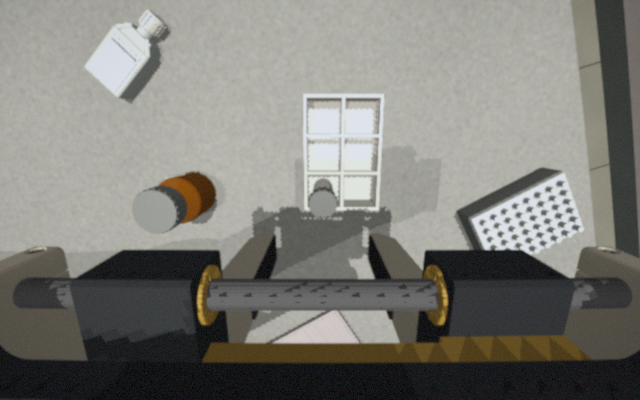

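>>> move_arm(
  deltas=[
    {"jaw": 1,"delta_pos": [-2,3.2,0],"turn": [0,0,0]},
    {"jaw": 1,"delta_pos": [-3,3.8,0],"turn": [0,0,0]},
    {"jaw": 1,"delta_pos": [-3,3.8,0],"turn": [0,0,0]},
    {"jaw": 1,"delta_pos": [-3,3.8,0],"turn": [0,0,0]},
    {"jaw": 1,"delta_pos": [-3,3.8,0],"turn": [0,0,0]},
  ],
)

```text
clock: 8.8
eef_pos: [0.4786, 0.1259, 0.4061]
orientation: [3.099, -0.513, 0.019]
ft_force: [0.5, 0.7, -0.8]
finger_gap: 0.0918
```

>>> move_arm(
  deltas=[
    {"jaw": 1,"delta_pos": [-3,3.8,0],"turn": [0,0,0]},
    {"jaw": 1,"delta_pos": [-3,3.8,0],"turn": [0,0,0]},
    {"jaw": 1,"delta_pos": [-3,3.8,0],"turn": [0,0,0]},
    {"jaw": 1,"delta_pos": [-1.5,2,0],"turn": [0,0,0]},
    {"jaw": 1,"delta_pos": [0,0,0],"turn": [0,0,0]},
  ],
)

```text
clock: 9.3
eef_pos: [0.363, 0.2688, 0.4084]
orientation: [-3.098, 0.49, -0.021]
ft_force: [0.2, -0.1, 0.4]
finger_gap: 0.093
```

```bash
python3 w.py 16 wrist; python3 -c "
from h import *;print(arm.state()['q'])"
```

```text
t 9.3 tcp [0.363  0.2688 0.4084] grasp [0.3654 0.2692 0.2414] tilt [0.014 0.003] yaw -18.0 gap 0.093 F [ 0.2 -0.1  0.4]
[-0.36554823  0.32863036 -0.42140573  1.95734123  0.18390022  0.87941373
 -1.19995849]
```

View pics/wrist16.png

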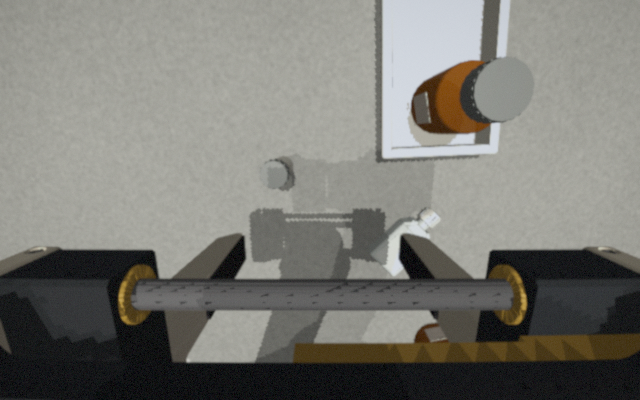

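Run:
```python
from w import *
d,T=load('wrist16'); print(back([(276,174)],.093,d,T)); print('big',back([(503,90)],.138,d,T))
```

```text
[[0.33220241 0.30875291 0.093     ]]
big [[0.53981526 0.3200849  0.138     ]]
```

>>> move_arm(
  deltas=[
    {"jaw": 1,"delta_pos": [-1.6,2,-2],"turn": [-0.003,0.014,0]},
    {"jaw": 1,"delta_pos": [-1.5,1.9,-3],"turn": [0,0,0]},
    {"jaw": 1,"delta_pos": [0,0,-3],"turn": [0,0,0]},
    {"jaw": 1,"delta_pos": [0,0,0],"turn": [0,0,0]},
    {"jaw": 1,"delta_pos": [0,0,0],"turn": [0,0,0]},
  ],
)

```text
clock: 9.85
eef_pos: [0.3398, 0.3015, 0.3275]
orientation: [3.096, -0.521, 0.013]
ft_force: [0.7, -0.1, -0.8]
finger_gap: 0.093
```

```bash
python3 w.py 17
```

```text
t 9.85 tcp [0.3398 0.3015 0.3275] grasp [0.3412 0.301  0.1605] tilt [ 0.008 -0.003] yaw -19.1 gap 0.093 F [ 0.7 -0.1 -0.8]
```

>>> move_arm(
  deltas=[
    {"jaw": 1,"delta_pos": [-0.7,0.7,-2],"turn": [0.003,0.008,0]},
    {"jaw": 1,"delta_pos": [0,0,-2],"turn": [0,0,0]},
    {"jaw": 1,"delta_pos": [0,0,0],"turn": [0,0,0]},
    {"jaw": 1,"delta_pos": [0,0,0],"turn": [0,0,0]},
  ],
)

```text
clock: 10.25
eef_pos: [0.3387, 0.3064, 0.2918]
orientation: [-3.089, 0.538, -0.014]
ft_force: [-0.3, 0.8, 0.9]
finger_gap: 0.0928
```

```bash
python3 w.py 18
```

```text
t 10.25 tcp [0.3387 0.3064 0.2918] grasp [0.3404 0.3072 0.1248] tilt [0.01  0.005] yaw -19.8 gap 0.0928 F [-0.3  0.8  0.9]
```

>>> move_arm(
  deltas=[
    {"jaw": 1,"delta_pos": [-0.7,0.2,-1.5],"turn": [-0.005,0.01,0]},
    {"jaw": 1,"delta_pos": [0,0,0],"turn": [0,0,0]},
    {"jaw": 1,"delta_pos": [0,0,0],"turn": [0,0,0]},
  ],
)

```text
clock: 10.55
eef_pos: [0.3345, 0.3082, 0.2809]
orientation: [-3.088, 0.546, -0.01]
ft_force: [-0.3, -0.8, -0.6]
finger_gap: 0.0929
```

```bash
python3 w.py 19 wrist;python3 -c "
from h import *;print(np.round(arm.state()['q'],3))"
```

```text
t 10.55 tcp [0.3345 0.3082 0.2809] grasp [0.3358 0.309  0.1139] tilt [0.007 0.004] yaw -20.0 gap 0.0929 F [-0.3 -0.8 -0.6]
[-0.562  0.527 -0.331  2.105  0.323  0.548 -1.477]
```

View pics/wrist19.png

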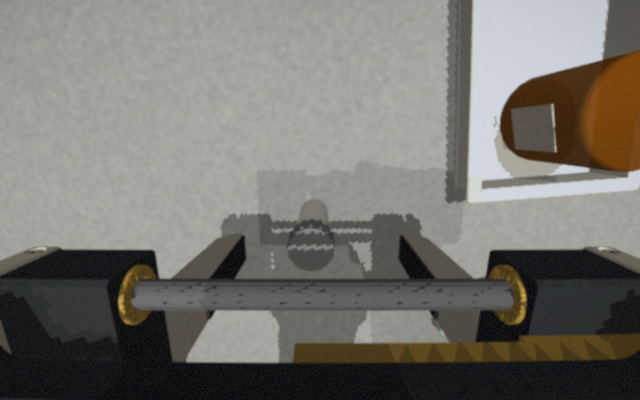

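Run:
```python
from w import *
d,T=load('wrist19'); print(back([(311,245)],.093,d,T))
```

```text
[[0.33062647 0.31177912 0.093     ]]
```

>>> move_arm(
  deltas=[
    {"jaw": 1,"delta_pos": [-0.3,0.2,-1],"turn": [-0.004,0.007,0]},
    {"jaw": 1,"delta_pos": [0,0,-1],"turn": [0,0,0]},
    {"jaw": 1,"delta_pos": [0,0,-0.8],"turn": [0,0,0]},
    {"jaw": 1,"delta_pos": [0,0,0],"turn": [0,0,0]},
  ],
)

```text
clock: 11.0
eef_pos: [0.3321, 0.3104, 0.2522]
orientation: [-3.091, 0.548, -0.004]
ft_force: [-0.6, 0.0, 0.2]
finger_gap: 0.0933
```

```bash
python3 w.py 20
```

```text
t 11.0 tcp [0.3321 0.3104 0.2522] grasp [0.3326 0.3107 0.0852] tilt [0.003 0.002] yaw -20.1 gap 0.0933 F [-0.6  0.   0.2]
```

Well placed; close.

>>> move_arm(
  deltas=[
    {"jaw": -1,"delta_pos": [0,0,0],"turn": [0,0,0]},
    {"jaw": -1,"delta_pos": [0,0,0],"turn": [0,0,0]},
    {"jaw": -1,"delta_pos": [0,0,0],"turn": [0,0,0]},
    {"jaw": -1,"delta_pos": [0,0,0],"turn": [0,0,0]},
    {"jaw": -1,"delta_pos": [0,0,0],"turn": [0,0,0]},
  ],
)

```text
clock: 11.5
eef_pos: [0.3321, 0.3105, 0.252]
orientation: [-3.091, 0.548, -0.003]
ft_force: [-0.6, 0.3, -0.8]
finger_gap: 0.0577
```

>>> move_arm(
  deltas=[
    {"jaw": -1,"delta_pos": [0,0,0],"turn": [0,0,0]},
    {"jaw": -1,"delta_pos": [0,0,0],"turn": [0,0,0]},
    {"jaw": -1,"delta_pos": [0,0,0],"turn": [0,0,0]},
    {"jaw": -1,"delta_pos": [0,0,0],"turn": [0,0,0]},
    {"jaw": -1,"delta_pos": [0,0,0],"turn": [0,0,0]},
  ],
)

```text
clock: 12.0
eef_pos: [0.3322, 0.3105, 0.2523]
orientation: [-3.091, 0.548, -0.004]
ft_force: [-0.1, -0.5, -0.9]
finger_gap: 0.0285
```

```bash
python3 w.py 21
```

```text
t 12.0 tcp [0.3322 0.3105 0.2523] grasp [0.3327 0.3109 0.0853] tilt [0.003 0.002] yaw -20.1 gap 0.0285 F [-0.1 -0.5 -0.9]
```

>>> move_arm(
  deltas=[
    {"jaw": -1,"delta_pos": [0,0,3],"turn": [0,0,0]},
    {"jaw": -1,"delta_pos": [0,0,4],"turn": [0,0,0]},
    {"jaw": -1,"delta_pos": [1,-1,4],"turn": [0,0,0]},
    {"jaw": -1,"delta_pos": [2.5,-2.4,2.5],"turn": [0,0,0.01]},
    {"jaw": -1,"delta_pos": [3.4,-3.1,0],"turn": [0,0,0.01]},
  ],
)

```text
clock: 12.5
eef_pos: [0.3973, 0.2484, 0.392]
orientation: [-3.101, 0.489, 0.002]
ft_force: [1.0, 0.4, 0.0]
finger_gap: 0.0282
```

>>> move_arm(
  deltas=[
    {"jaw": -1,"delta_pos": [3.4,-3.1,0],"turn": [0,0,0.01]},
    {"jaw": -1,"delta_pos": [3.4,-3.1,0],"turn": [0,0,0.01]},
    {"jaw": -1,"delta_pos": [3.4,-3.1,0],"turn": [0,0,0.01]},
    {"jaw": -1,"delta_pos": [3.4,-3.1,0],"turn": [0,0,0]},
    {"jaw": -1,"delta_pos": [3.4,-3.1,0],"turn": [0,0,0]},
  ],
)

```text
clock: 13.0
eef_pos: [0.5716, 0.0869, 0.3943]
orientation: [-3.107, 0.434, -0.004]
ft_force: [0.1, 0.4, -0.1]
finger_gap: 0.0289
```

```bash
python3 w.py 22
```

```text
t 13.0 tcp [0.5716 0.0869 0.3943] grasp [0.5721 0.0876 0.2273] tilt [0.003 0.004] yaw -15.9 gap 0.0289 F [ 0.1  0.4 -0.1]
```

>>> move_arm(
  deltas=[
    {"jaw": -1,"delta_pos": [3.4,-2.9,0],"turn": [0,0,-0.02]},
    {"jaw": -1,"delta_pos": [2.5,-2,-2],"turn": [0,0,0]},
    {"jaw": -1,"delta_pos": [1,-1,-2],"turn": [0,0,0]},
    {"jaw": -1,"delta_pos": [0,0,0],"turn": [0,0,0]},
    {"jaw": -1,"delta_pos": [0,0,0],"turn": [0,0,0]},
  ],
)

```text
clock: 13.5
eef_pos: [0.6462, 0.0161, 0.351]
orientation: [3.103, -0.489, 0.005]
ft_force: [-0.2, 1.4, 0.4]
finger_gap: 0.0287
```

```bash
python3 w.py 23 wrist
```

```text
t 13.5 tcp [0.6462 0.0161 0.351 ] grasp [0.6468 0.016  0.184 ] tilt [ 0.003 -0.001] yaw -17.9 gap 0.0287 F [-0.2  1.4  0.4]
```

View pics/wrist23.png

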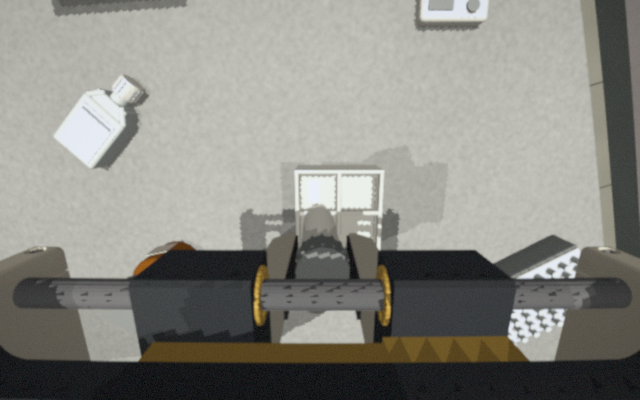

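>>> move_arm(
  deltas=[
    {"jaw": -1,"delta_pos": [0,0.8,-1],"turn": [0,0.003,0]},
    {"jaw": -1,"delta_pos": [0,0,-2],"turn": [0,0,0]},
    {"jaw": -1,"delta_pos": [0,0,0],"turn": [0,0,0]},
    {"jaw": -1,"delta_pos": [0,0,0],"turn": [0,0,0]},
  ],
)

```text
clock: 13.95
eef_pos: [0.6439, 0.0318, 0.324]
orientation: [-3.102, 0.474, -0.006]
ft_force: [0.4, 1.0, 0.8]
finger_gap: 0.0286
```

```bash
python3 w.py 24 wrist;  python3 - <<'E'
from w import *
d,T=load('wrist23')
q=back([(54,130),(88,90),(126,111),(93,166)],.024,d,T)[:,:2];print(q,q.mean(0))
print('cap',back([(127,90)],.018,d,T))
E
```

```text
t 13.95 tcp [0.6439 0.0318 0.324 ] grasp [0.6446 0.0324 0.157 ] tilt [0.004 0.003] yaw -17.4 gap 0.0286 F [0.4 1.  0.8]
[[0.4073008  0.16806245]
 [0.46014894 0.19123961]
 [0.48757829 0.1609342 ]
 [0.4285065  0.12207298]] [0.44588363 0.16057731]
cap [[0.49427562 0.18055191 0.018     ]]
```

View pics/wrist24.png

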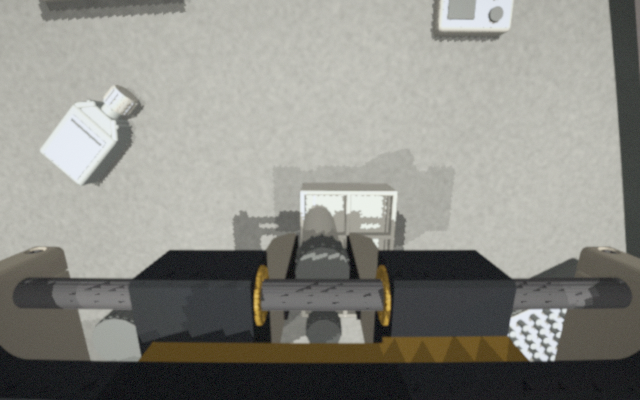

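>>> move_arm(
  deltas=[
    {"jaw": -1,"delta_pos": [0.2,-0.7,0],"turn": [-0.003,0.004,0]},
    {"jaw": -1,"delta_pos": [0,0,0],"turn": [0,0,0]},
    {"jaw": -1,"delta_pos": [0,0,0],"turn": [0,0,0]},
  ],
)

```text
clock: 14.3
eef_pos: [0.6462, 0.0251, 0.3263]
orientation: [-3.105, 0.473, -0.004]
ft_force: [-0.0, 1.2, -0.4]
finger_gap: 0.0285
```

```bash
python3 w.py 25
python3 - <<'E'
from ov import *
rackfit('wrist24',[(303,189,-.043,.064),(395,189,.043,.064),(348,189,0,.064),(348,236,0,.021),(393,236,.043,.021)])
E
```

```text
t 14.3 tcp [0.6462 0.0251 0.3263] grasp [0.6467 0.0251 0.1593] tilt [0.003 0.   ] yaw -17.3 gap 0.0285 F [-0.   1.2 -0.4]
[ 0.6545 -0.0192] -17.81 res 2.02
cell -0.021 -0.042 [ 0.6217 -0.0527]
cell -0.021 0 [ 0.6345 -0.0128]
cell -0.021 0.042 [0.6473 0.0272]
```

>>> move_arm(
  deltas=[
    {"jaw": -1,"delta_pos": [0,0,-1.5],"turn": [0,0.003,0]},
    {"jaw": -1,"delta_pos": [0,0,-1.5],"turn": [0,0,0]},
    {"jaw": -1,"delta_pos": [0,0,-0.5],"turn": [0,0,0]},
    {"jaw": -1,"delta_pos": [0,0,0],"turn": [0,0,0]},
  ],
)

```text
clock: 14.7
eef_pos: [0.6461, 0.0242, 0.2889]
orientation: [3.105, -0.476, 0.0]
ft_force: [0.6, 0.1, -0.9]
finger_gap: 0.0286
```

```bash
python3 w.py 26 wrist
```

```text
t 14.7 tcp [0.6461 0.0242 0.2889] grasp [0.6462 0.0242 0.1219] tilt [ 0. -0.] yaw -17.4 gap 0.0286 F [ 0.6  0.1 -0.9]
```

View pics/wrist26.png

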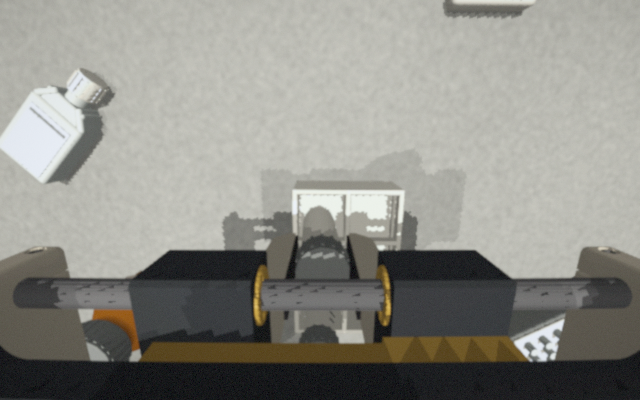

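>>> move_arm(
  deltas=[
    {"jaw": -1,"delta_pos": [0,0,-1.5],"turn": [0,0,0]},
    {"jaw": -1,"delta_pos": [0,0,-1],"turn": [0,0,0]},
    {"jaw": -1,"delta_pos": [0,0,-0.5],"turn": [0,0,0]},
    {"jaw": -1,"delta_pos": [0,0,0],"turn": [0,0,0]},
  ],
)

```text
clock: 15.15
eef_pos: [0.6463, 0.0243, 0.2569]
orientation: [-3.105, 0.476, -0.002]
ft_force: [-0.6, 0.0, -0.2]
finger_gap: 0.0285
```

```bash
python3 w.py 27
```

```text
t 15.15 tcp [0.6463 0.0243 0.2569] grasp [0.6465 0.0243 0.0899] tilt [0.001 0.   ] yaw -17.4 gap 0.0285 F [-0.6  0.  -0.2]
```

>>> move_arm(
  deltas=[
    {"jaw": 0.1,"delta_pos": [0,0,0],"turn": [0,0,0]},
    {"jaw": 0.1,"delta_pos": [0,0,0],"turn": [0,0,0]},
    {"jaw": 0.1,"delta_pos": [0,0,0],"turn": [0,0,0]},
    {"jaw": 0.1,"delta_pos": [0,0,0],"turn": [0,0,0]},
  ],
)

```text
clock: 15.55
eef_pos: [0.6469, 0.0245, 0.2579]
orientation: [-3.104, 0.476, -0.005]
ft_force: [0.9, 0.4, 0.7]
finger_gap: 0.0504
```

>>> move_arm(
  deltas=[
    {"jaw": 0.1,"delta_pos": [0,0,1],"turn": [0,0,0]},
    {"jaw": 0.1,"delta_pos": [0,0,3],"turn": [0,0,0]},
    {"jaw": 0.1,"delta_pos": [0,0,4],"turn": [0,0,0]},
    {"jaw": 0.1,"delta_pos": [0,0,4],"turn": [0,0,0]},
    {"jaw": 0.3,"delta_pos": [0,0,2],"turn": [0,0,0]},
  ],
)

```text
clock: 16.05
eef_pos: [0.6451, 0.0243, 0.4026]
orientation: [-3.105, 0.475, 0.004]
ft_force: [0.7, -0.5, 0.2]
finger_gap: 0.0557
```

```bash
python3 w.py 28 wrist
```

```text
t 16.05 tcp [0.6451 0.0243 0.4026] grasp [0.6447 0.0244 0.2356] tilt [-0.002  0.   ] yaw -17.4 gap 0.0557 F [ 0.7 -0.5  0.2]
```

View pics/wrist28.png

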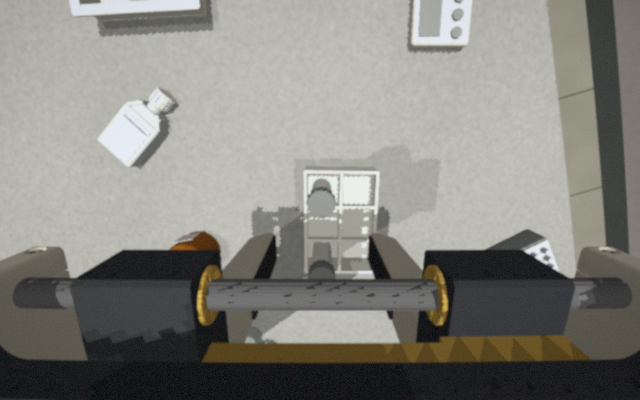

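>>> move_arm(
  deltas=[
    {"jaw": 0.6,"delta_pos": [-2.5,1.6,0],"turn": [0,0,-0.13]},
    {"jaw": 0.8,"delta_pos": [-3.3,2.3,0],"turn": [0,0,-0.13]},
    {"jaw": 1,"delta_pos": [-3.3,2.3,0],"turn": [0,0,-0.13]},
    {"jaw": 1,"delta_pos": [-3.3,2.3,0],"turn": [0,0,-0.13]},
    {"jaw": 1,"delta_pos": [-3.3,2.3,0],"turn": [0,0,-0.13]},
  ],
)

```text
clock: 16.6
eef_pos: [0.4866, 0.1298, 0.4092]
orientation: [-2.761, 1.493, -0.023]
ft_force: [0.8, 0.2, 0.3]
finger_gap: 0.0919
```

>>> move_arm(
  deltas=[
    {"jaw": 1,"delta_pos": [-2.5,1.5,-2],"turn": [0,0,-0.13]},
    {"jaw": 1,"delta_pos": [-0.5,0.5,-1],"turn": [0,0,-0.03]},
    {"jaw": 1,"delta_pos": [0,0,0],"turn": [0,0,0]},
    {"jaw": 1,"delta_pos": [0,0,0],"turn": [0,0,0]},
  ],
)

```text
clock: 17.0
eef_pos: [0.4498, 0.1552, 0.3813]
orientation: [-2.635, 1.703, -0.023]
ft_force: [0.6, -0.1, -0.1]
finger_gap: 0.0928
```

```bash
python3 w.py 29 wrist
```

```text
t 17.0 tcp [0.4498 0.1552 0.3813] grasp [0.4523 0.1545 0.2143] tilt [ 0.015 -0.004] yaw -65.7 gap 0.0928 F [ 0.6 -0.1 -0.1]
```

View pics/wrist29.png

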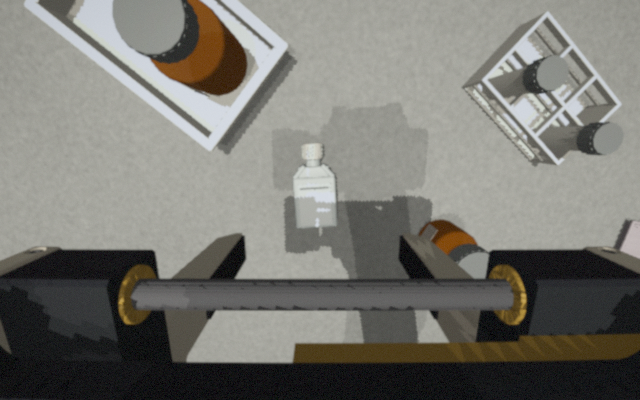

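Run:
```python
from w import *
crop(cv2.imread('pics/wrist29.png'),260,120,380,250,5,'pics/c29.png')
d,T=load('wrist29')
q=back([(292,182),(336,180),(338,227),(297,228)],.024,d,T)[:,:2];print(q,q.mean(0))
a=(q[1]-q[0]+q[2]-q[3])/2; print(np.degrees(np.arctan2(a[1],a[0])))
print('cap',back([(313,151)],.015,d,T))
```

```text
[[0.45139623 0.18982612]
 [0.47445357 0.1441287 ]
 [0.42356637 0.11785664]
 [0.4022286  0.16253723]] [0.43791119 0.15358717]
-63.83899534584724
cap [[0.4933603  0.18188706 0.015     ]]
```

View pics/c29.png

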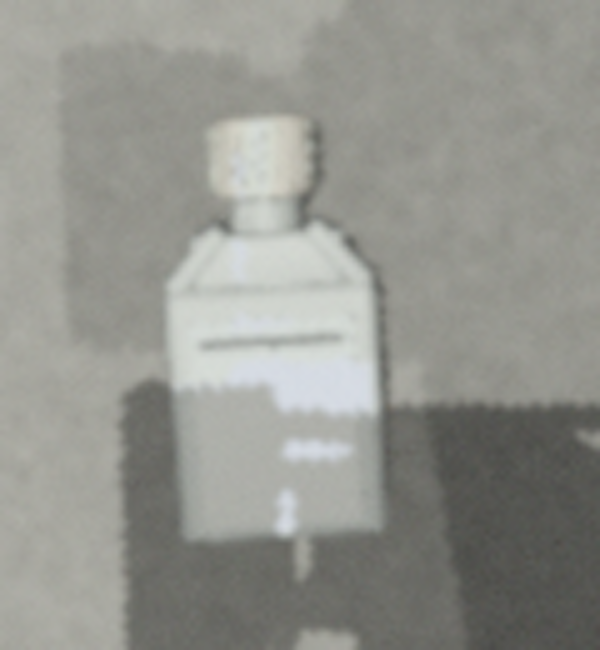

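>>> move_arm(
  deltas=[
    {"jaw": 1,"delta_pos": [-0.8,0,-3],"turn": [0.004,0.015,0.03]},
    {"jaw": 1,"delta_pos": [0,0,-4],"turn": [0,0,0]},
    {"jaw": 1,"delta_pos": [0,0,-4],"turn": [0,0,0]},
    {"jaw": 1,"delta_pos": [0,0,-2],"turn": [0,0,0]},
    {"jaw": 1,"delta_pos": [0,0,0],"turn": [0,0,0]},
  ],
)

```text
clock: 17.55
eef_pos: [0.4489, 0.1519, 0.2514]
orientation: [-2.647, 1.668, -0.018]
ft_force: [-0.3, 0.1, 0.4]
finger_gap: 0.0929
```

```bash
python3 w.py 30 wrist
```

```text
t 17.55 tcp [0.4489 0.1519 0.2514] grasp [0.4516 0.1528 0.0845] tilt [0.016 0.005] yaw -64.4 gap 0.0929 F [-0.3  0.1  0.4]
```

View pics/wrist30.png

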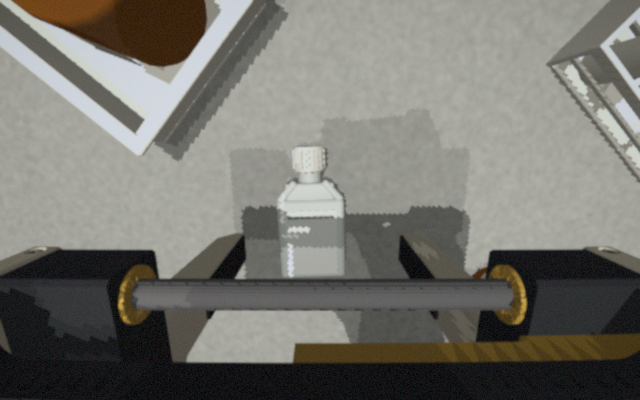

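Run:
```python
from w import *
d,T=load('wrist30')
q=back([(279,205),(343,203)],.024,d,T)[:,:2];print(q,q.mean(0)); a=q[1]-q[0]; A=np.arctan2(a[1],a[0])+np.pi/2; print(np.degrees(A)-90)
print('origin est',q.mean(0)-.031*np.array([np.cos(A),np.sin(A)]))
c=back([(310,159)],.016,d,T)[0]; print('cap',c, c[:2]-.058*np.array([np.cos(.45),np.sin(.45)]))
```

```text
[[0.45400341 0.18819515]
 [0.47550369 0.14664612]] [0.46475355 0.16742064]
-62.63989270689984
origin est [0.43722135 0.15317361]
cap [0.49328385 0.18185532 0.016     ] [0.44105792 0.15662732]
```

>>> move_arm(
  deltas=[
    {"jaw": 1,"delta_pos": [-0.9,0.3,-1],"turn": [-0.005,0.016,0.01]},
    {"jaw": 1,"delta_pos": [0,0,-1],"turn": [0,0,0]},
    {"jaw": 1,"delta_pos": [0,0,-1],"turn": [0,0,0]},
    {"jaw": 1,"delta_pos": [0,0,0],"turn": [0,0,0]},
  ],
)

```text
clock: 18.0
eef_pos: [0.442, 0.1552, 0.2238]
orientation: [-2.658, 1.659, -0.009]
ft_force: [-0.2, -0.6, 0.3]
finger_gap: 0.0931
```

```bash
python3 w.py 31
```

```text
t 18.0 tcp [0.442  0.1552 0.2238] grasp [0.4435 0.1558 0.0568] tilt [0.009 0.004] yaw -63.9 gap 0.0931 F [-0.2 -0.6  0.3]
```

>>> move_arm(
  deltas=[
    {"jaw": 1,"delta_pos": [-0.3,0,-1.2],"turn": [-0.004,0.01,0]},
    {"jaw": 1,"delta_pos": [0,0,-1.2],"turn": [0,0,0]},
    {"jaw": 1,"delta_pos": [0,0,-0.6],"turn": [0,0,0]},
    {"jaw": 1,"delta_pos": [0,0,0],"turn": [0,0,0]},
  ],
)

```text
clock: 18.4
eef_pos: [0.4389, 0.1555, 0.1921]
orientation: [2.665, -1.662, 0.0]
ft_force: [-0.5, -0.4, -0.5]
finger_gap: 0.0928
```

```bash
python3 w.py 32 wrist
```

```text
t 18.4 tcp [0.4389 0.1555 0.1921] grasp [0.4389 0.1555 0.0251] tilt [-0. -0.] yaw -63.9 gap 0.0928 F [-0.5 -0.4 -0.5]
```

View pics/wrist32.png

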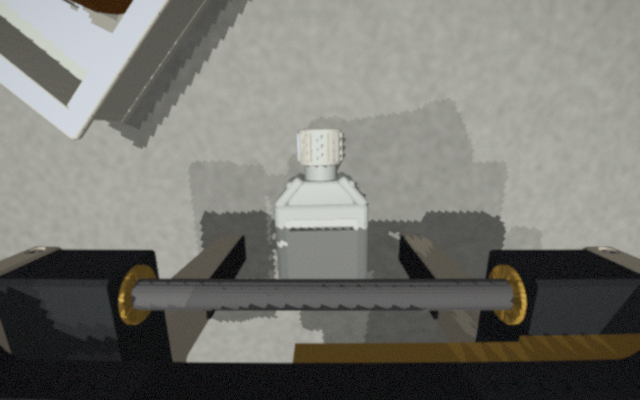

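>>> move_arm(
  deltas=[
    {"jaw": -1,"delta_pos": [0,0,-0.25],"turn": [0,0,0]},
    {"jaw": -1,"delta_pos": [0,0,0],"turn": [0,0,0]},
    {"jaw": -1,"delta_pos": [0,0,0],"turn": [0,0,0]},
    {"jaw": -1,"delta_pos": [0,0,0],"turn": [0,0,0]},
    {"jaw": -1,"delta_pos": [0,0,0],"turn": [0,0,0]},
  ],
)

```text
clock: 18.95
eef_pos: [0.4394, 0.1557, 0.1908]
orientation: [-2.664, 1.662, -0.003]
ft_force: [0.1, 0.1, -0.5]
finger_gap: 0.0577
```

>>> move_arm(
  deltas=[
    {"jaw": -1,"delta_pos": [0,0,0],"turn": [0,0,0]},
    {"jaw": -1,"delta_pos": [0,0,0],"turn": [0,0,0]},
    {"jaw": -1,"delta_pos": [0,0,0],"turn": [0,0,0]},
  ],
)

```text
clock: 19.25
eef_pos: [0.4394, 0.1556, 0.1911]
orientation: [-2.663, 1.662, -0.003]
ft_force: [-0.4, -0.3, -0.6]
finger_gap: 0.0504
```

```bash
python3 w.py 33
```

```text
t 19.25 tcp [0.4394 0.1556 0.1911] grasp [0.44   0.1558 0.0241] tilt [0.003 0.001] yaw -63.9 gap 0.0504 F [-0.4 -0.3 -0.6]
```

>>> move_arm(
  deltas=[
    {"jaw": -1,"delta_pos": [0,0,2.5],"turn": [0,0,0]},
    {"jaw": -1,"delta_pos": [0,0,4.5],"turn": [0,0,0]},
    {"jaw": -1,"delta_pos": [0,0,4.5],"turn": [0,0,0]},
    {"jaw": -1,"delta_pos": [0,0,4.5],"turn": [0,0,0]},
    {"jaw": -1,"delta_pos": [0.4,-2,1],"turn": [0,0,0]},
  ],
)

```text
clock: 19.75
eef_pos: [0.4412, 0.1374, 0.3648]
orientation: [2.669, -1.653, -0.005]
ft_force: [1.1, 0.3, -1.1]
finger_gap: 0.0503
```

```bash
python3 w.py 34 wrist
```

```text
t 19.75 tcp [0.4412 0.1374 0.3648] grasp [0.4405 0.1374 0.1978] tilt [-0.004 -0.   ] yaw -63.6 gap 0.0503 F [ 1.1  0.3 -1.1]
```

View pics/wrist34.png

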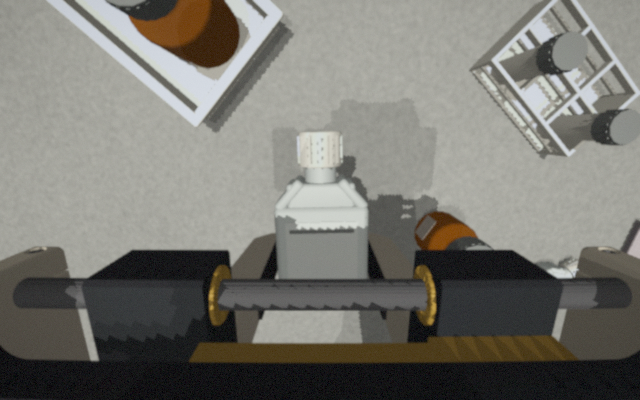

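Flask is held level (cap at (320,148), same place as before lift). Carry it.

>>> move_arm(
  deltas=[
    {"jaw": -1,"delta_pos": [0.8,-4.5,0.5],"turn": [0,0,-0.02]},
    {"jaw": -1,"delta_pos": [0.8,-4.5,0],"turn": [0,0,-0.02]},
    {"jaw": -1,"delta_pos": [0.8,-4.5,0],"turn": [0,0,-0.02]},
    {"jaw": -1,"delta_pos": [0.8,-4.5,0],"turn": [0,0,-0.02]},
    {"jaw": -1,"delta_pos": [0.8,-4.5,0],"turn": [0,0,-0.02]},
  ],
)

```text
clock: 20.3
eef_pos: [0.4803, -0.0928, 0.3676]
orientation: [2.585, -1.779, -0.009]
ft_force: [0.8, 0.0, -0.1]
finger_gap: 0.05
```

>>> move_arm(
  deltas=[
    {"jaw": -1,"delta_pos": [0.8,-4.5,0],"turn": [0,0,-0.02]},
    {"jaw": -1,"delta_pos": [0.8,-4.5,0],"turn": [0,0,-0.02]},
    {"jaw": -1,"delta_pos": [0.8,-4.5,0],"turn": [0,0,-0.02]},
    {"jaw": -1,"delta_pos": [0.8,-4.5,0],"turn": [0,0,-0.02]},
    {"jaw": -1,"delta_pos": [0.8,-4,0],"turn": [0,0,-0.02]},
  ],
)

```text
clock: 20.8
eef_pos: [0.5187, -0.3215, 0.3608]
orientation: [2.483, -1.914, -0.028]
ft_force: [0.7, -0.5, -1.1]
finger_gap: 0.0499
```

```bash
python3 w.py 35 wrist
```

```text
t 20.8 tcp [ 0.5187 -0.3215  0.3608] grasp [ 0.5157 -0.3206  0.1939] tilt [-0.018  0.006] yaw -75.2 gap 0.0499 F [ 0.7 -0.5 -1.1]
```

View pics/wrist35.png

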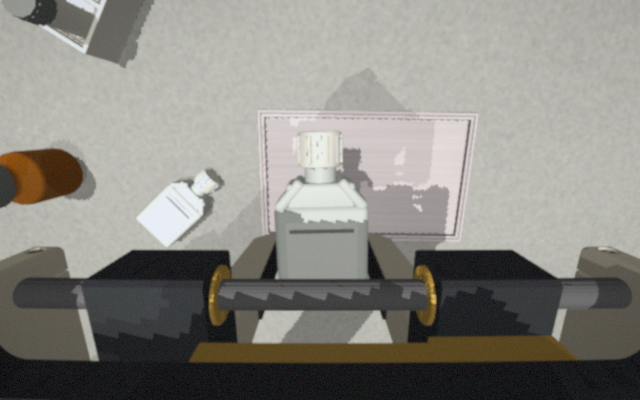

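Run:
```python
from w import *
from scipy.optimize import least_squares
d,T=load('wrist35')
a=np.array([(258,111,.074,.119),(477,115,.074,-.119),(459,241,-.074,-.119),(264,239,-.074,.119)])
def f(p):
    c,s=np.cos(p[2]),np.sin(p[2]);X=p[0]+c*a[:,2]-s*a[:,3]; Y=p[1]+s*a[:,2]+c*a[:,3]
    return (proj(np.c_[X,Y,np.full(len(X),.012)],d,T)-a[:,:2]).ravel()
r=least_squares(f,[.54,-.363,.25]);p=r.x;print(p[:2],np.degrees(p[2]),r.fun.round(1))
c,s=np.cos(p[2]),np.sin(p[2])
for lx,ly in ((-.019,.05),(-.019,-.05)): print(p[:2]+[c*lx-s*ly,s*lx+c*ly])
q=back([(137,217),(175,180),(205,207),(166,245)],.024,d,T)[:,:2];print('fR',q,q.mean(0)); print(back([(207,182)],.016,d,T))
```

```text
[ 0.5390291 -0.3623876] 14.052598034852013 [-1.5 -0.4  1.9 -1.2  1.5  1.8 -1.9  1. ]
[ 0.50845709 -0.31849737]
[ 0.53273834 -0.4155047 ]
fR [[ 0.43377089 -0.1216344 ]
 [ 0.48791407 -0.15897575]
 [ 0.46586539 -0.19601617]
 [ 0.40802577 -0.15833284]] [ 0.44889403 -0.15873979]
[[ 0.49249827 -0.19099539  0.016     ]]
```

>>> move_arm(
  deltas=[
    {"jaw": -1,"delta_pos": [0.5,-4,-1],"turn": [-0.006,-0.018,0]},
    {"jaw": -1,"delta_pos": [0.5,-3.5,-1],"turn": [0,0,-0.01]},
    {"jaw": -1,"delta_pos": [0.2,-1.5,-2],"turn": [0,0,0]},
    {"jaw": -1,"delta_pos": [0,0,-2],"turn": [0,0,0]},
    {"jaw": -1,"delta_pos": [0,0,0],"turn": [0,0,0]},
  ],
)

```text
clock: 21.35
eef_pos: [0.5276, -0.4224, 0.2901]
orientation: [2.455, -1.947, -0.007]
ft_force: [0.2, 1.1, -0.9]
finger_gap: 0.0501
```

>>> move_arm(
  deltas=[
    {"jaw": -1,"delta_pos": [0,0,0],"turn": [0,0,0]},
    {"jaw": -1,"delta_pos": [0,0,0],"turn": [0,0,0]},
  ],
)

```text
clock: 21.55
eef_pos: [0.5277, -0.4213, 0.2891]
orientation: [2.455, -1.946, -0.012]
ft_force: [0.3, 0.2, -0.0]
finger_gap: 0.05
```

```bash
python3 w.py 36 wrist
```

```text
t 21.55 tcp [ 0.5277 -0.4213  0.2891] grasp [ 0.5259 -0.4216  0.1221] tilt [-0.011 -0.002] yaw -76.8 gap 0.05 F [ 0.3  0.2 -0. ]
```

View pics/wrist36.png

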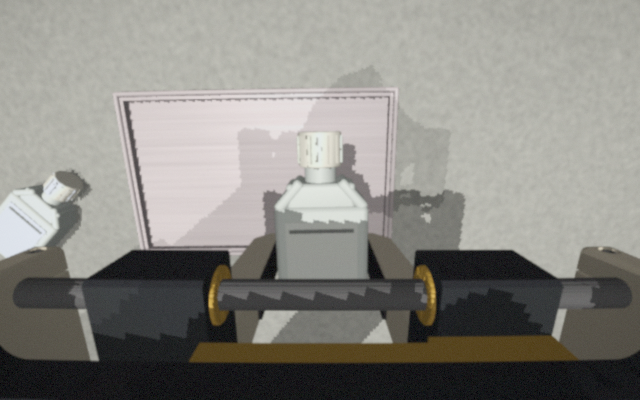

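>>> move_arm(
  deltas=[
    {"jaw": -1,"delta_pos": [0.5,0.6,-1],"turn": [0.002,-0.011,0.015]},
    {"jaw": -1,"delta_pos": [0,0,-2],"turn": [0,0,0]},
    {"jaw": -1,"delta_pos": [0,0,-2],"turn": [0,0,0]},
    {"jaw": -1,"delta_pos": [0,0,-0.5],"turn": [0,0,0]},
    {"jaw": -1,"delta_pos": [0,0,0],"turn": [0,0,0]},
  ],
)

```text
clock: 22.1
eef_pos: [0.5369, -0.4109, 0.2368]
orientation: [-2.481, 1.92, -0.018]
ft_force: [0.1, -0.6, 0.1]
finger_gap: 0.0499
```

```bash
python3 w.py 37 wrist
```

```text
t 22.1 tcp [ 0.5369 -0.4109  0.2368] grasp [ 0.5389 -0.4115  0.0699] tilt [ 0.012 -0.003] yaw -75.5 gap 0.0499 F [ 0.1 -0.6  0.1]
```

View pics/wrist37.png

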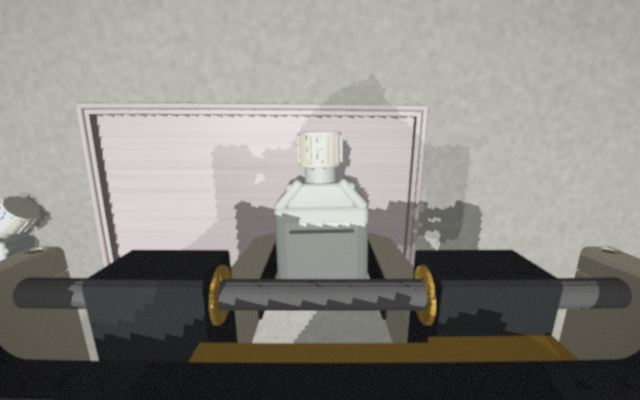

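>>> move_arm(
  deltas=[
    {"jaw": -1,"delta_pos": [-0.35,-0.4,-0.8],"turn": [0.003,0.012,-0.008]},
    {"jaw": -1,"delta_pos": [0,0,-1],"turn": [0,0,0]},
    {"jaw": -1,"delta_pos": [0,0,-0.8],"turn": [0,0,0]},
    {"jaw": -1,"delta_pos": [0,0,0],"turn": [0,0,0]},
  ],
)

```text
clock: 22.55
eef_pos: [0.5338, -0.4158, 0.2118]
orientation: [2.476, -1.933, 0.007]
ft_force: [0.0, -0.1, -0.4]
finger_gap: 0.0499
```

```bash
python3 w.py 38
```

```text
t 22.55 tcp [ 0.5338 -0.4158  0.2118] grasp [ 0.5344 -0.4163  0.0448] tilt [ 0.004 -0.003] yaw -76.0 gap 0.0499 F [ 0.  -0.1 -0.4]
```

>>> move_arm(
  deltas=[
    {"jaw": -1,"delta_pos": [-0.1,0,-0.8],"turn": [0.003,0.004,0]},
    {"jaw": -1,"delta_pos": [0,0,-0.6],"turn": [0,0,0]},
    {"jaw": -1,"delta_pos": [0,0,0],"turn": [0,0,0]},
  ],
)

```text
clock: 22.85
eef_pos: [0.5328, -0.4159, 0.1965]
orientation: [2.476, -1.934, -0.001]
ft_force: [-0.3, -0.3, -0.9]
finger_gap: 0.0498
```

```bash
python3 w.py 39 wrist
```

```text
t 22.85 tcp [ 0.5328 -0.4159  0.1965] grasp [ 0.5326 -0.4159  0.0295] tilt [-0.001  0.   ] yaw -76.0 gap 0.0498 F [-0.3 -0.3 -0.9]
```

View pics/wrist39.png

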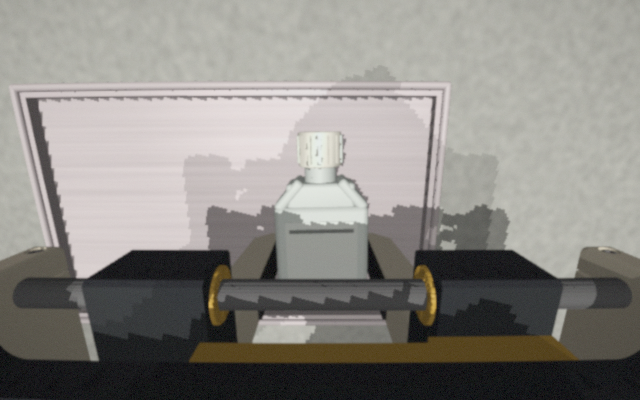

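>>> move_arm(
  deltas=[
    {"jaw": -1,"delta_pos": [0,0,-0.2],"turn": [0,0,0]},
    {"jaw": -1,"delta_pos": [0,0,-0.1],"turn": [0,0,0]},
    {"jaw": -1,"delta_pos": [0,0,0],"turn": [0,0,0]},
  ],
)

```text
clock: 23.2
eef_pos: [0.5331, -0.4161, 0.1942]
orientation: [2.476, -1.934, 0.001]
ft_force: [-0.6, -0.0, -0.2]
finger_gap: 0.0497
```

```bash
python3 w.py 40
```

```text
t 23.2 tcp [ 0.5331 -0.4161  0.1942] grasp [ 0.5332 -0.4162  0.0272] tilt [ 0.001 -0.001] yaw -76.0 gap 0.0497 F [-0.6 -0.  -0.2]
```

>>> move_arm(
  deltas=[
    {"jaw": 0.35,"delta_pos": [0,0,0],"turn": [0,0,0]},
    {"jaw": 0.35,"delta_pos": [0,0,0],"turn": [0,0,0]},
    {"jaw": 0.35,"delta_pos": [0,0,0],"turn": [0,0,0]},
  ],
)

```text
clock: 23.5
eef_pos: [0.5335, -0.4163, 0.195]
orientation: [2.476, -1.934, 0.004]
ft_force: [0.0, 0.5, -0.6]
finger_gap: 0.0624
```

>>> move_arm(
  deltas=[
    {"jaw": 0.35,"delta_pos": [0,0,1],"turn": [0,0,0]},
    {"jaw": 0.35,"delta_pos": [0,0,3],"turn": [0,0,0]},
    {"jaw": 0.35,"delta_pos": [0,0,4],"turn": [0,0,0]},
    {"jaw": 1,"delta_pos": [0,0,4],"turn": [0,0,0]},
    {"jaw": 1,"delta_pos": [0,0,4],"turn": [0,0,0]},
  ],
)

```text
clock: 24.0
eef_pos: [0.5311, -0.4145, 0.3556]
orientation: [2.476, -1.933, -0.018]
ft_force: [1.4, 0.3, -0.1]
finger_gap: 0.0747
```

```bash
python3 w.py 41 wrist
```

```text
t 24.0 tcp [ 0.5311 -0.4145  0.3556] grasp [ 0.5295 -0.4133  0.1886] tilt [-0.009  0.007] yaw -76.0 gap 0.0747 F [ 1.4  0.3 -0.1]
```

View pics/wrist41.png

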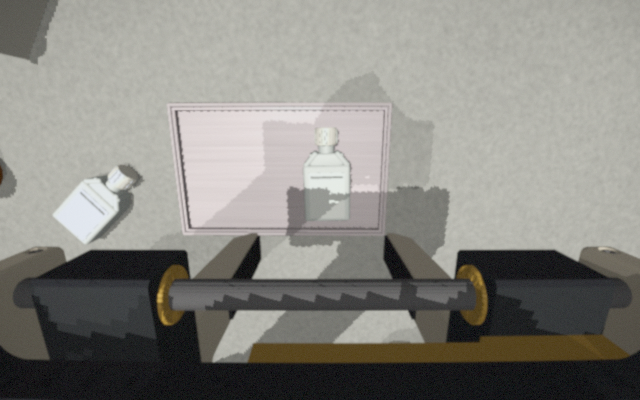

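>>> move_arm(
  deltas=[
    {"jaw": 1,"delta_pos": [-1.3,3.8,0],"turn": [0,0,-0.14]},
    {"jaw": 1,"delta_pos": [-1.5,4.3,0],"turn": [0,0,-0.14]},
    {"jaw": 1,"delta_pos": [-1.5,4.3,0],"turn": [0,0,-0.14]},
    {"jaw": 1,"delta_pos": [-1.5,4.3,0],"turn": [0,0,-0.14]},
    {"jaw": 1,"delta_pos": [-1.5,4.3,0],"turn": [0,0,-0.14]},
  ],
)

```text
clock: 24.55
eef_pos: [0.4566, -0.207, 0.3723]
orientation: [1.61, -2.696, 0.039]
ft_force: [0.9, 0.6, -0.6]
finger_gap: 0.0931
```

>>> move_arm(
  deltas=[
    {"jaw": 1,"delta_pos": [-1,3.5,0],"turn": [0,0,-0.14]},
    {"jaw": 1,"delta_pos": [0,0,0],"turn": [0,0,0]},
    {"jaw": 1,"delta_pos": [0,0,0],"turn": [0,0,0]},
  ],
)

```text
clock: 24.85
eef_pos: [0.4446, -0.1634, 0.3746]
orientation: [-1.424, 2.799, -0.035]
ft_force: [1.4, -1.3, -0.2]
finger_gap: 0.093
```

```bash
python3 w.py 42 wrist; python3 -c "
from h import *;print(np.round(arm.state()['q'],3))"
```

```text
t 24.85 tcp [ 0.4446 -0.1634  0.3746] grasp [ 0.4465 -0.1666  0.2077] tilt [ 0.011 -0.019] yaw -126.1 gap 0.093 F [ 1.4 -1.3 -0.2]
[ 0.189  0.383  0.155  1.965 -0.062  0.782 -1.824]
```

View pics/wrist42.png

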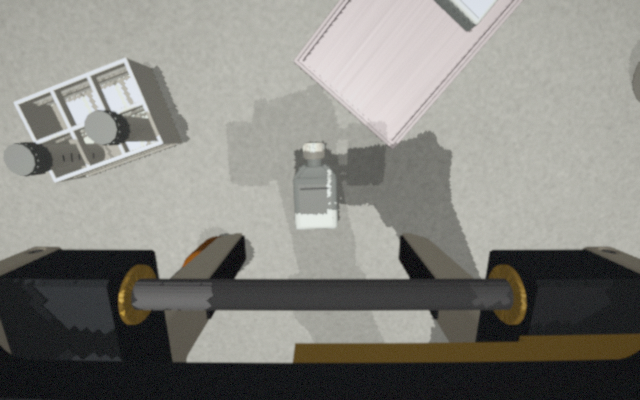

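Run:
```python
from w import *
crop(cv2.imread('pics/wrist42.png'),260,120,380,250,5,'pics/c42.png')
d,T=load('wrist42')
q=back([(294,180),(337,179),(337,228),(297,229)],.024,d,T)[:,:2];print(q,q.mean(0))
a=(q[1]-q[0]+q[2]-q[3])/2; print(np.degrees(np.arctan2(a[1],a[0])))
c=back([(313,150)],.016,d,T)[0];A=np.radians(-35.); print('cap',c,c[:2]-.058*np.array([np.cos(A),np.sin(A)]))
```

```text
[[ 0.47937563 -0.15264975]
 [ 0.45141751 -0.19285077]
 [ 0.40388368 -0.15905587]
 [ 0.43087024 -0.12014504]] [ 0.44138677 -0.15617536]
-124.78071226791536
cap [ 0.49349254 -0.18976518  0.016     ] [ 0.44598172 -0.15649775]
```

View pics/c42.png

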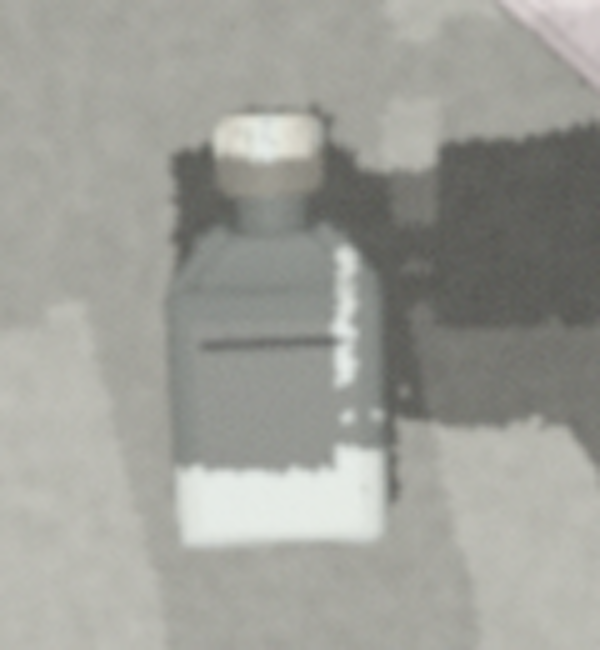

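>>> move_arm(
  deltas=[
    {"jaw": 1,"delta_pos": [0,0.6,-2],"turn": [0.019,0.011,0.02]},
    {"jaw": 1,"delta_pos": [0,0,-3],"turn": [0,0,0]},
    {"jaw": 1,"delta_pos": [0,0,-4],"turn": [0,0,0]},
    {"jaw": 1,"delta_pos": [0,0,-3],"turn": [0,0,0]},
    {"jaw": 1,"delta_pos": [0,0,0],"turn": [0,0,0]},
  ],
)

```text
clock: 25.4
eef_pos: [0.4478, -0.1652, 0.2538]
orientation: [-1.439, 2.781, -0.017]
ft_force: [0.2, 0.2, 0.3]
finger_gap: 0.0929
```

```bash
python3 w.py 43 wrist
```

```text
t 25.4 tcp [ 0.4478 -0.1652  0.2538] grasp [ 0.4501 -0.1661  0.0868] tilt [ 0.014 -0.005] yaw -125.3 gap 0.0929 F [0.2 0.2 0.3]
```

View pics/wrist43.png

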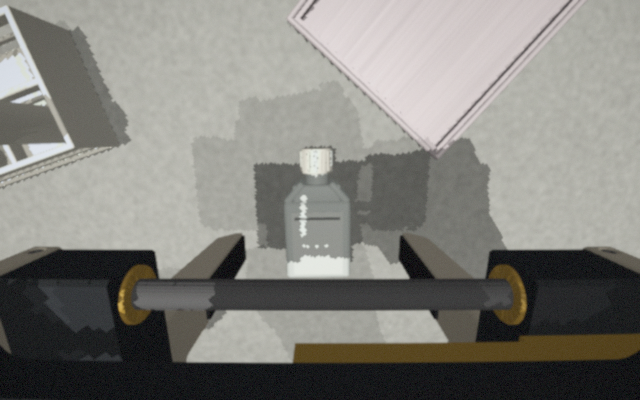

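>>> move_arm(
  deltas=[
    {"jaw": 1,"delta_pos": [-0.4,0.8,-1],"turn": [0.005,0.014,0]},
    {"jaw": 1,"delta_pos": [0,0,-1],"turn": [0,0,0]},
    {"jaw": 1,"delta_pos": [0,0,-1],"turn": [0,0,0]},
    {"jaw": 1,"delta_pos": [0,0,0],"turn": [0,0,0]},
  ],
)

```text
clock: 25.85
eef_pos: [0.446, -0.1591, 0.227]
orientation: [-1.437, 2.785, -0.013]
ft_force: [-0.6, 0.6, -0.5]
finger_gap: 0.093
```

```bash
python3 w.py 44 wrist
python3 - <<'E'
from w import *
d,T=load('wrist43')
c=back([(316,160)],.016,d,T)[0];A=np.radians(-35.); print('cap',c,c[:2]-.058*np.array([np.cos(A),np.sin(A)]))
E
```

```text
t 25.85 tcp [ 0.446  -0.1591  0.227 ] grasp [ 0.4478 -0.1598  0.06  ] tilt [ 0.011 -0.004] yaw -125.4 gap 0.093 F [-0.6  0.6 -0.5]
cap [ 0.49299718 -0.190059    0.016     ] [ 0.44548636 -0.15679157]
```

>>> move_arm(
  deltas=[
    {"jaw": 1,"delta_pos": [-0.2,0.2,-1.2],"turn": [0.004,0.011,0]},
    {"jaw": 1,"delta_pos": [0,0,-1.2],"turn": [0,0,0]},
    {"jaw": 1,"delta_pos": [0,0,-0.9],"turn": [0,0,0]},
    {"jaw": 1,"delta_pos": [0,0,0],"turn": [0,0,0]},
  ],
)

```text
clock: 26.3
eef_pos: [0.4446, -0.1569, 0.1932]
orientation: [-1.441, 2.79, -0.003]
ft_force: [0.3, 0.6, 0.2]
finger_gap: 0.0928
```

```bash
python3 w.py 45 wrist
```

```text
t 26.3 tcp [ 0.4446 -0.1569  0.1932] grasp [ 0.4449 -0.1571  0.0262] tilt [ 0.002 -0.001] yaw -125.4 gap 0.0928 F [0.3 0.6 0.2]
```

View pics/wrist45.png

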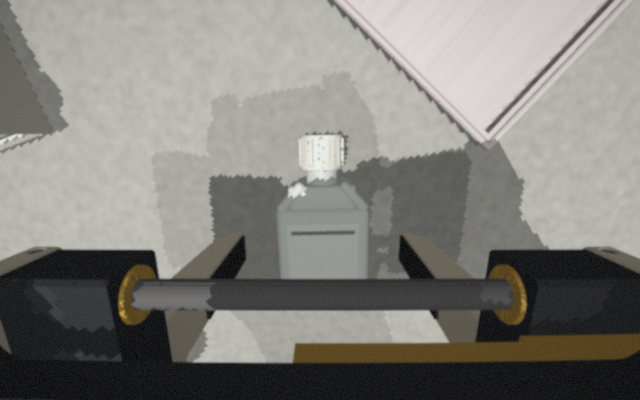

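Centred; close.

>>> move_arm(
  deltas=[
    {"jaw": -1,"delta_pos": [0,0,-0.25],"turn": [0,0,0]},
    {"jaw": -1,"delta_pos": [0,0,0],"turn": [0,0,0]},
    {"jaw": -1,"delta_pos": [0,0,0],"turn": [0,0,0]},
    {"jaw": -1,"delta_pos": [0,0,0],"turn": [0,0,0]},
    {"jaw": -1,"delta_pos": [0,0,0],"turn": [0,0,0]},
  ],
)

```text
clock: 26.85
eef_pos: [0.4451, -0.1572, 0.192]
orientation: [-1.439, 2.788, -0.006]
ft_force: [0.1, -0.2, 1.1]
finger_gap: 0.0574
```

>>> move_arm(
  deltas=[
    {"jaw": -1,"delta_pos": [0,0,0],"turn": [0,0,0]},
    {"jaw": -1,"delta_pos": [0,0,0],"turn": [0,0,0]},
    {"jaw": -1,"delta_pos": [0,0,0],"turn": [0,0,0]},
  ],
)

```text
clock: 27.15
eef_pos: [0.4452, -0.1572, 0.1922]
orientation: [-1.439, 2.788, -0.007]
ft_force: [-0.6, -0.5, -0.1]
finger_gap: 0.0499
```

```bash
python3 w.py 46
```

```text
t 27.15 tcp [ 0.4452 -0.1572  0.1922] grasp [ 0.4461 -0.1575  0.0252] tilt [ 0.006 -0.002] yaw -125.4 gap 0.0499 F [-0.6 -0.5 -0.1]
```

>>> move_arm(
  deltas=[
    {"jaw": -1,"delta_pos": [0,0,2.5],"turn": [0,0,0]},
    {"jaw": -1,"delta_pos": [0,0,4],"turn": [0,0,0.05]},
    {"jaw": -1,"delta_pos": [0,0,4],"turn": [0,0,0.13]},
    {"jaw": -1,"delta_pos": [1.4,-3.6,0.5],"turn": [0,0,0.14]},
    {"jaw": -1,"delta_pos": [1.5,-4,0],"turn": [0,0,0.14]},
  ],
)

```text
clock: 27.65
eef_pos: [0.4734, -0.2278, 0.3059]
orientation: [2.068, -2.362, -0.002]
ft_force: [0.5, 0.0, -0.8]
finger_gap: 0.0499
```

>>> move_arm(
  deltas=[
    {"jaw": -1,"delta_pos": [1.5,-4,0],"turn": [0,0,0.14]},
    {"jaw": -1,"delta_pos": [1.2,-3,0],"turn": [0,0,0.14]},
    {"jaw": -1,"delta_pos": [0.4,-1,0],"turn": [0,0,0.12]},
    {"jaw": -1,"delta_pos": [0,0,0],"turn": [0,0,0]},
    {"jaw": -1,"delta_pos": [0,0,0],"turn": [0,0,0]},
  ],
)

```text
clock: 28.15
eef_pos: [0.5041, -0.3171, 0.3063]
orientation: [2.501, -1.896, 0.006]
ft_force: [0.7, 0.8, -0.4]
finger_gap: 0.0499
```

```bash
python3 w.py 47 wrist
```

```text
t 28.15 tcp [ 0.5041 -0.3171  0.3063] grasp [ 0.5042 -0.318   0.1393] tilt [ 0.001 -0.005] yaw -74.3 gap 0.0499 F [ 0.7  0.8 -0.4]
```

View pics/wrist47.png

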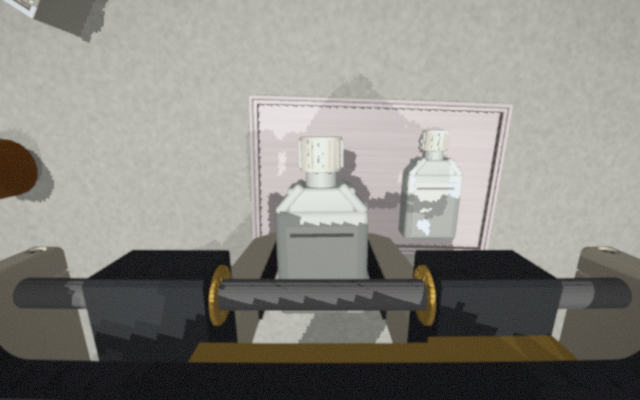

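>>> move_arm(
  deltas=[
    {"jaw": -1,"delta_pos": [0.4,-0.1,-1],"turn": [0.005,0.001,-0.028]},
    {"jaw": -1,"delta_pos": [0,0,-2],"turn": [0,0,0]},
    {"jaw": -1,"delta_pos": [0,0,-2],"turn": [0,0,0]},
    {"jaw": -1,"delta_pos": [0,0,-1],"turn": [0,0,0]},
    {"jaw": -1,"delta_pos": [0,0,0],"turn": [0,0,0]},
  ],
)

```text
clock: 28.7
eef_pos: [0.5092, -0.3114, 0.2432]
orientation: [-2.474, 1.934, 0.006]
ft_force: [-0.2, -0.4, 0.7]
finger_gap: 0.0502
```

```bash
python3 w.py 48
```

```text
t 28.7 tcp [ 0.5092 -0.3114  0.2432] grasp [ 0.5088 -0.3108  0.0762] tilt [-0.002  0.003] yaw -76.0 gap 0.0502 F [-0.2 -0.4  0.7]
```

>>> move_arm(
  deltas=[
    {"jaw": -1,"delta_pos": [0,-0.7,-0.5],"turn": [-0.003,-0.002,0]},
    {"jaw": -1,"delta_pos": [0,0,-1],"turn": [0,0,0]},
    {"jaw": -1,"delta_pos": [0,0,-1],"turn": [0,0,0]},
    {"jaw": -1,"delta_pos": [0,0,0],"turn": [0,0,0]},
  ],
)

```text
clock: 29.1
eef_pos: [0.5101, -0.3184, 0.2177]
orientation: [-2.474, 1.935, -0.004]
ft_force: [-0.3, -0.4, -1.3]
finger_gap: 0.0498
```

```bash
python3 w.py 49 wrist
```

```text
t 29.1 tcp [ 0.5101 -0.3184  0.2177] grasp [ 0.5105 -0.3187  0.0507] tilt [ 0.002 -0.001] yaw -76.1 gap 0.0498 F [-0.3 -0.4 -1.3]
```

View pics/wrist49.png

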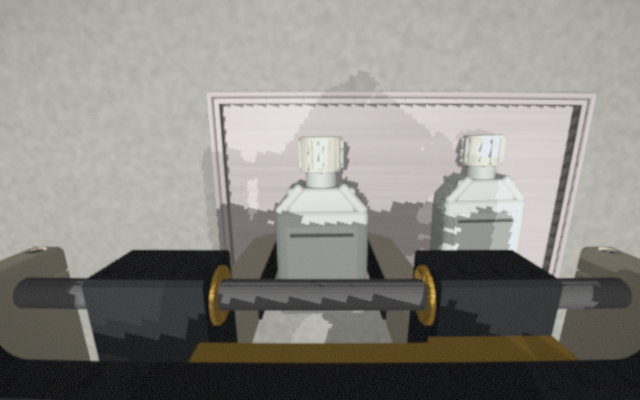

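>>> move_arm(
  deltas=[
    {"jaw": -1,"delta_pos": [-0.15,0,-0.9],"turn": [0.001,0.002,0]},
    {"jaw": -1,"delta_pos": [0,0,-0.7],"turn": [0,0,0]},
    {"jaw": -1,"delta_pos": [0,0,-0.3],"turn": [0,0,0]},
    {"jaw": -1,"delta_pos": [0,0,0],"turn": [0,0,0]},
  ],
)

```text
clock: 29.55
eef_pos: [0.5089, -0.3187, 0.1983]
orientation: [-2.474, 1.935, -0.005]
ft_force: [0.8, 0.5, -0.6]
finger_gap: 0.0497
```

```bash
python3 w.py 50
```

```text
t 29.55 tcp [ 0.5089 -0.3187  0.1983] grasp [ 0.5094 -0.3189  0.0313] tilt [ 0.003 -0.001] yaw -76.1 gap 0.0497 F [ 0.8  0.5 -0.6]
```

>>> move_arm(
  deltas=[
    {"jaw": -1,"delta_pos": [0,0,-0.25],"turn": [0.001,0.003,0]},
    {"jaw": -1,"delta_pos": [0,0,-0.15],"turn": [0,0,0]},
    {"jaw": -1,"delta_pos": [0,0,0],"turn": [0,0,0]},
  ],
)

```text
clock: 29.85
eef_pos: [0.5092, -0.3187, 0.1955]
orientation: [2.474, -1.935, 0.0]
ft_force: [-0.1, -0.1, 0.5]
finger_gap: 0.05
```

```bash
python3 w.py 51
```

```text
t 29.85 tcp [ 0.5092 -0.3187  0.1955] grasp [ 0.5091 -0.3188  0.0285] tilt [-0.    -0.001] yaw -76.1 gap 0.05 F [-0.1 -0.1  0.5]
```

>>> move_arm(
  deltas=[
    {"jaw": 0.35,"delta_pos": [0,0,0],"turn": [0,0,0]},
    {"jaw": 0.35,"delta_pos": [0,0,0],"turn": [0,0,0]},
    {"jaw": 0.35,"delta_pos": [0,0,0],"turn": [0,0,0]},
  ],
)

```text
clock: 30.15
eef_pos: [0.5094, -0.3189, 0.1958]
orientation: [2.474, -1.936, 0.003]
ft_force: [0.1, -0.6, -0.8]
finger_gap: 0.0621
```

>>> move_arm(
  deltas=[
    {"jaw": 0.35,"delta_pos": [0,0,1],"turn": [0,0,0]},
    {"jaw": 0.35,"delta_pos": [0,0,3],"turn": [0,0,0]},
    {"jaw": 0.35,"delta_pos": [0,0,4],"turn": [0,0,0]},
    {"jaw": 1,"delta_pos": [0,0,4],"turn": [0,0,0]},
    {"jaw": 1,"delta_pos": [0,0,4.5],"turn": [0,0,0]},
  ],
)

```text
clock: 30.65
eef_pos: [0.5067, -0.3173, 0.3611]
orientation: [2.473, -1.933, -0.022]
ft_force: [1.0, 0.0, -0.3]
finger_gap: 0.0745
```

```bash
python3 w.py 52 wrist
```

```text
t 30.65 tcp [ 0.5067 -0.3173  0.3611] grasp [ 0.5045 -0.3162  0.1941] tilt [-0.013  0.007] yaw -76.0 gap 0.0745 F [ 1.   0.  -0.3]
```

View pics/wrist52.png

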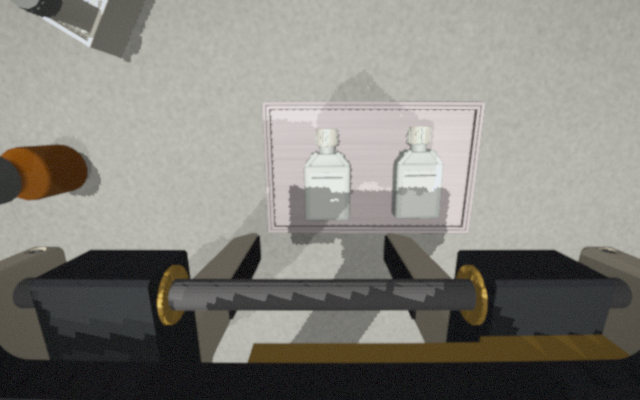

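>>> move_arm(
  deltas=[
    {"jaw": 1,"delta_pos": [-0.5,3.3,0.5],"turn": [0,0,0.13]},
    {"jaw": 1,"delta_pos": [-0.6,4,0],"turn": [0,0,0.13]},
    {"jaw": 1,"delta_pos": [-0.6,4,0],"turn": [0,0,0.13]},
    {"jaw": 1,"delta_pos": [-0.6,4,0],"turn": [0,0,0.13]},
    {"jaw": 1,"delta_pos": [-0.6,4,0],"turn": [0,0,0.13]},
  ],
)

```text
clock: 31.2
eef_pos: [0.4779, -0.1266, 0.3836]
orientation: [-2.967, 1.029, -0.039]
ft_force: [0.8, 1.6, -0.4]
finger_gap: 0.0932
```

>>> move_arm(
  deltas=[
    {"jaw": 1,"delta_pos": [-0.6,4,0],"turn": [0,0,0.13]},
    {"jaw": 1,"delta_pos": [-0.6,4,0],"turn": [0,0,0.13]},
    {"jaw": 1,"delta_pos": [-0.5,2.5,0],"turn": [0,0,0.12]},
    {"jaw": 1,"delta_pos": [0,0,0],"turn": [0,0,0]},
    {"jaw": 1,"delta_pos": [0,0,0],"turn": [0,0,0]},
  ],
)

```text
clock: 31.7
eef_pos: [0.4579, -0.0116, 0.3873]
orientation: [-3.107, 0.406, -0.048]
ft_force: [0.5, -0.8, 0.5]
finger_gap: 0.0929
```

```bash
python3 w.py 53 wrist
```

```text
t 31.7 tcp [ 0.4579 -0.0116  0.3873] grasp [ 0.4632 -0.0111  0.2204] tilt [0.031 0.003] yaw -14.9 gap 0.0929 F [ 0.5 -0.8  0.5]
```

View pics/wrist53.png

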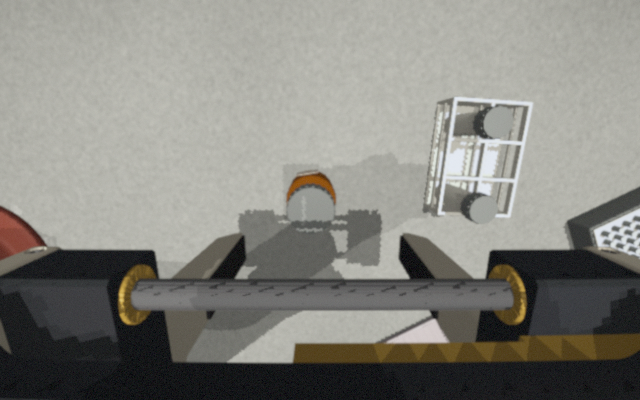

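Run:
```python
from w import *
d,T=load('wrist53'); print(back([(311,207)],.1,d,T))
```

```text
[[ 0.45757952 -0.0091277   0.1       ]]
```

>>> move_arm(
  deltas=[
    {"jaw": 1,"delta_pos": [0,0.1,-1],"turn": [-0.003,0.031,0]},
    {"jaw": 1,"delta_pos": [0,0,-3],"turn": [0,0,0]},
    {"jaw": 1,"delta_pos": [0,0,-3],"turn": [0,0,0]},
    {"jaw": 1,"delta_pos": [0,0,-1],"turn": [0,0,0]},
    {"jaw": 1,"delta_pos": [0,0,0],"turn": [0,0,0]},
  ],
)

```text
clock: 32.25
eef_pos: [0.4596, -0.0174, 0.3035]
orientation: [3.107, -0.435, -0.004]
ft_force: [0.3, 0.2, 0.3]
finger_gap: 0.0933
```

```bash
python3 w.py 54 wrist
```

```text
t 32.25 tcp [ 0.4596 -0.0174  0.3035] grasp [ 0.4591 -0.0181  0.1365] tilt [-0.003 -0.004] yaw -15.9 gap 0.0933 F [0.3 0.2 0.3]
```

View pics/wrist54.png

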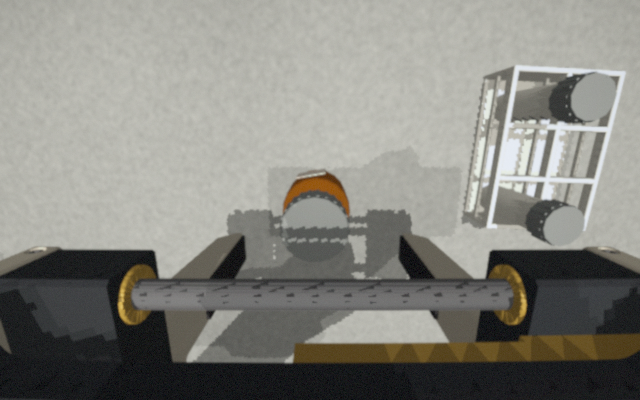

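Run:
```python
from w import *
d,T=load('wrist54'); print(back([(315,228)],.1,d,T))
```

```text
[[ 0.45712587 -0.01105177  0.1       ]]
```

>>> move_arm(
  deltas=[
    {"jaw": 1,"delta_pos": [-0.1,0.65,-0.5],"turn": [0.004,-0.003,0]},
    {"jaw": 1,"delta_pos": [0,0,0],"turn": [0,0,0]},
    {"jaw": 1,"delta_pos": [0,0,0],"turn": [0,0,0]},
  ],
)

```text
clock: 32.6
eef_pos: [0.4598, -0.0106, 0.3008]
orientation: [-3.11, 0.438, -0.009]
ft_force: [-0.1, 0.6, 0.0]
finger_gap: 0.0929
```

```bash
python3 w.py 55
```

```text
t 32.6 tcp [ 0.4598 -0.0106  0.3008] grasp [ 0.4607 -0.0106  0.1338] tilt [0.006 0.   ] yaw -16.0 gap 0.0929 F [-0.1  0.6  0. ]
```

>>> move_arm(
  deltas=[
    {"jaw": 1,"delta_pos": [-0.2,-0.05,-1.3],"turn": [0,0.006,0]},
    {"jaw": 1,"delta_pos": [0,0,-1.3],"turn": [0,0,0]},
    {"jaw": 1,"delta_pos": [0,0,-1.3],"turn": [0,0,0]},
    {"jaw": 1,"delta_pos": [0,0,-0.6],"turn": [0,0,0]},
    {"jaw": 1,"delta_pos": [0,0,0],"turn": [0,0,0]},
  ],
)

```text
clock: 33.1
eef_pos: [0.4576, -0.0112, 0.2543]
orientation: [3.111, -0.439, 0.005]
ft_force: [-0.0, 0.0, -0.5]
finger_gap: 0.093
```

```bash
python3 w.py 56
```

```text
t 33.1 tcp [ 0.4576 -0.0112  0.2543] grasp [ 0.4581 -0.0113  0.0873] tilt [ 0.003 -0.001] yaw -16.1 gap 0.093 F [-0.   0.  -0.5]
```

>>> move_arm(
  deltas=[
    {"jaw": -1,"delta_pos": [0,0,0],"turn": [0,0,0]},
    {"jaw": -1,"delta_pos": [0,0,0],"turn": [0,0,0]},
    {"jaw": -1,"delta_pos": [0,0,0],"turn": [0,0,0]},
    {"jaw": -1,"delta_pos": [0,0,0],"turn": [0,0,0]},
    {"jaw": -1,"delta_pos": [0,0,0],"turn": [0,0,0]},
  ],
  force=20,
)

```text
clock: 33.6
eef_pos: [0.4581, -0.0112, 0.2555]
orientation: [-3.11, 0.439, -0.009]
ft_force: [-0.8, -0.0, -0.5]
finger_gap: 0.0573
```

>>> move_arm(
  deltas=[
    {"jaw": -1,"delta_pos": [0,0,0],"turn": [0,0,0]},
    {"jaw": -1,"delta_pos": [0,0,0],"turn": [0,0,0]},
    {"jaw": -1,"delta_pos": [0,0,0],"turn": [0,0,0]},
    {"jaw": -1,"delta_pos": [0,0,0],"turn": [0,0,0]},
  ],
  force=25,
)

```text
clock: 34.0
eef_pos: [0.4578, -0.0112, 0.2556]
orientation: [-3.111, 0.439, -0.009]
ft_force: [0.1, 0.5, -1.0]
finger_gap: 0.0455
```

```bash
python3 w.py 57
```

```text
t 34.0 tcp [ 0.4578 -0.0112  0.2556] grasp [ 0.4587 -0.0113  0.0886] tilt [ 0.005 -0.001] yaw -16.1 gap 0.0455 F [ 0.1  0.5 -1. ]
```

>>> move_arm(
  deltas=[
    {"jaw": -1,"delta_pos": [0,0,1.5],"turn": [0,0,0]},
    {"jaw": -1,"delta_pos": [0,0,3],"turn": [0,0.005,0]},
    {"jaw": -1,"delta_pos": [0,0,4],"turn": [0,0,0]},
    {"jaw": -1,"delta_pos": [0,0,4],"turn": [0,0,0]},
    {"jaw": -1,"delta_pos": [0,0,3.5],"turn": [0,0,0]},
  ],
)

```text
clock: 34.5
eef_pos: [0.4548, -0.0119, 0.4149]
orientation: [3.109, -0.437, -0.027]
ft_force: [0.1, -1.3, -2.1]
finger_gap: 0.0458
```

```bash
python3 w.py 58 wrist
```

```text
t 34.5 tcp [ 0.4548 -0.0119  0.4149] grasp [ 0.4519 -0.0119  0.2479] tilt [-0.017  0.   ] yaw -16.0 gap 0.0458 F [ 0.1 -1.3 -2.1]
```

View pics/wrist58.png

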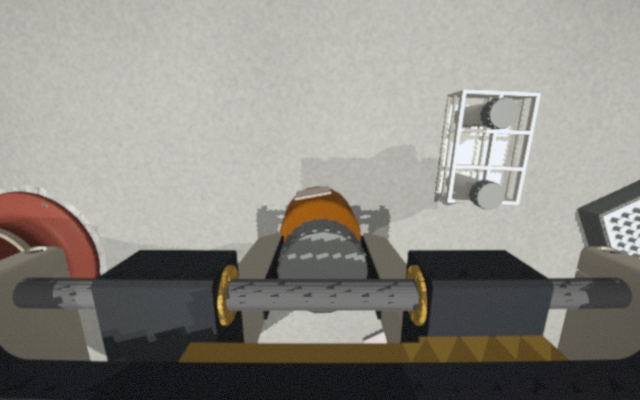

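>>> move_arm(
  deltas=[
    {"jaw": -1,"delta_pos": [0,2,1],"turn": [0,-0.01,0]},
    {"jaw": -1,"delta_pos": [0,3.5,0.5],"turn": [0,0,0]},
    {"jaw": -1,"delta_pos": [0,4,0],"turn": [0,0,0]},
    {"jaw": -1,"delta_pos": [0,4,0],"turn": [0,0,0]},
    {"jaw": -1,"delta_pos": [0,4,0],"turn": [0,0,0]},
  ],
)

```text
clock: 35.05
eef_pos: [0.456, 0.161, 0.4362]
orientation: [3.101, -0.467, 0.014]
ft_force: [0.6, -0.3, -2.5]
finger_gap: 0.0457
```

>>> move_arm(
  deltas=[
    {"jaw": -1,"delta_pos": [-0.5,4,0],"turn": [0,0,0]},
    {"jaw": -1,"delta_pos": [-0.5,4,0],"turn": [0,0,0]},
    {"jaw": -1,"delta_pos": [0,4,0],"turn": [0,0,0]},
    {"jaw": -1,"delta_pos": [0,4,0],"turn": [0,0,0]},
    {"jaw": -1,"delta_pos": [0,2.5,0],"turn": [0,0,0]},
  ],
)

```text
clock: 35.55
eef_pos: [0.4431, 0.3543, 0.4325]
orientation: [3.098, -0.464, 0.008]
ft_force: [0.9, -0.4, -1.7]
finger_gap: 0.0458
```

```bash
python3 w.py 59 wrist
```

```text
t 35.55 tcp [0.4431 0.3543 0.4325] grasp [0.4437 0.3526 0.2655] tilt [ 0.004 -0.01 ] yaw -17.0 gap 0.0458 F [ 0.9 -0.4 -1.7]
```

View pics/wrist59.png

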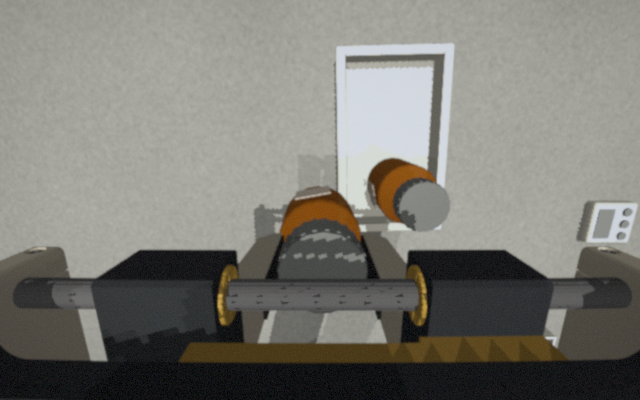

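```bash
cat > sf.py <<'E'
from w import *
from scipy.optimize import least_squares
def spill(name,a):
    d,T=load(name); a=np.array(a,float)
    def f(p):
        c,s=np.cos(p[2]),np.sin(p[2]);X=p[0]+c*a[:,2]-s*a[:,3]; Y=p[1]+s*a[:,2]+c*a[:,3]
        return (proj(np.c_[X,Y,np.full(len(X),.04)],d,T)-a[:,:2]).ravel()
    r=least_squares(f,[.545,.372,-.27]);p=r.x;print(p[:2],np.degrees(p[2]),r.fun.round(1))
    c,s=np.cos(p[2]),np.sin(p[2])
    for ly in (.045,.05,.055): print(ly,p[:2]+[-s*ly,c*ly])
    return d,T,p
E
python3 - <<'E'
from sf import *
d,T,p=spill('wrist59',[(336,46,-.069,.114),(454,44,.069,.114),(441,230,.069,-.114)])
b=back([(424,204)],.138,d,T)[0,:2]; c,s=np.cos(p[2]),np.sin(p[2]); r=b-p[:2]; print('big',b,'in tray',r[0]*c+r[1]*s,-r[0]*s+r[1]*c)
E
```

```text
[0.54447229 0.37368689] -15.430072924767442 [-0.4  0.4  0.6 -0.3 -0.3 -0. ]
0.045 [0.55644508 0.4170649 ]
0.05 [0.55777539 0.42188468]
0.055 [0.5591057  0.42670446]
big [0.53952337 0.32220143] in tray 0.008927790102831217 -0.05094643064601582
```

>>> move_arm(
  deltas=[
    {"jaw": -1,"delta_pos": [0.5,3,0],"turn": [0.01,0.004,0.025]},
    {"jaw": -1,"delta_pos": [2,2.5,0],"turn": [0,0,0]},
    {"jaw": -1,"delta_pos": [3.5,0.5,0],"turn": [0,0,0]},
    {"jaw": -1,"delta_pos": [3.2,0,0],"turn": [0,0,0]},
    {"jaw": -1,"delta_pos": [1.5,0,0],"turn": [0,0,0]},
  ],
)

```text
clock: 36.1
eef_pos: [0.5472, 0.4229, 0.4269]
orientation: [3.114, -0.398, -0.014]
ft_force: [0.4, 0.8, -2.5]
finger_gap: 0.0458
```

>>> move_arm(
  deltas=[
    {"jaw": -1,"delta_pos": [0,0,0],"turn": [0,0,0]},
    {"jaw": -1,"delta_pos": [0,0,0],"turn": [0,0,0]},
  ],
)

```text
clock: 36.3
eef_pos: [0.5492, 0.4215, 0.4234]
orientation: [3.109, -0.403, -0.018]
ft_force: [0.2, -0.6, -2.4]
finger_gap: 0.0455
```

```bash
python3 w.py 60 wrist
```

```text
t 36.3 tcp [0.5492 0.4215 0.4234] grasp [0.5472 0.4208 0.2564] tilt [-0.012 -0.005] yaw -14.8 gap 0.0455 F [ 0.2 -0.6 -2.4]
```

View pics/wrist60.png

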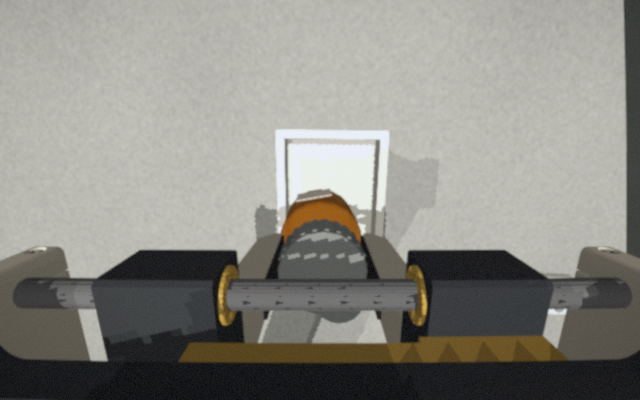

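>>> move_arm(
  deltas=[
    {"jaw": -1,"delta_pos": [0.8,0,-0.5],"turn": [0.005,-0.012,-0.01]},
    {"jaw": -1,"delta_pos": [0,0,-2.5],"turn": [0,0,0]},
    {"jaw": -1,"delta_pos": [0,0,-3],"turn": [0,0,0]},
    {"jaw": -1,"delta_pos": [0,0,-2],"turn": [0,0,0]},
    {"jaw": -1,"delta_pos": [0,0,0],"turn": [0,0,0]},
  ],
)

```text
clock: 36.85
eef_pos: [0.5543, 0.4216, 0.3426]
orientation: [-3.111, 0.415, -0.007]
ft_force: [-0.1, 0.2, -2.5]
finger_gap: 0.0457
```

```bash
python3 w.py 61 wrist
```

```text
t 36.85 tcp [0.5543 0.4216 0.3426] grasp [0.5551 0.422  0.1756] tilt [0.005 0.003] yaw -15.2 gap 0.0457 F [-0.1  0.2 -2.5]
```

View pics/wrist61.png

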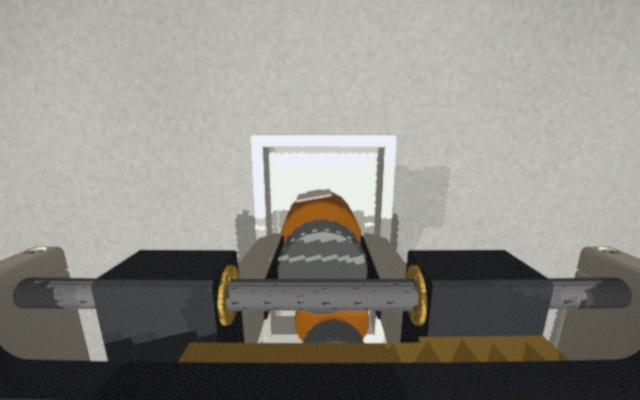

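>>> move_arm(
  deltas=[
    {"jaw": -1,"delta_pos": [0.3,0,-1],"turn": [-0.003,0.005,0]},
    {"jaw": -1,"delta_pos": [0,0,-1.5],"turn": [0,0,0]},
    {"jaw": -1,"delta_pos": [0,0,-1.5],"turn": [0,0,0]},
    {"jaw": -1,"delta_pos": [0,0,0],"turn": [0,0,0]},
  ],
)

```text
clock: 37.3
eef_pos: [0.5582, 0.4228, 0.3053]
orientation: [-3.107, 0.415, -0.01]
ft_force: [-1.0, -0.7, -2.3]
finger_gap: 0.0458
```

```bash
python3 w.py 62 wrist side
python3 - <<'E'
from h import crop
import cv2
crop(cv2.imread('pics/side62.png'),150,200,340,390,3,'pics/c62.png')
E
```

```text
t 37.3 tcp [0.5582 0.4228 0.3053] grasp [0.5593 0.4239 0.1383] tilt [0.007 0.006] yaw -15.2 gap 0.0458 F [-1.  -0.7 -2.3]
```

View pics/c62.png

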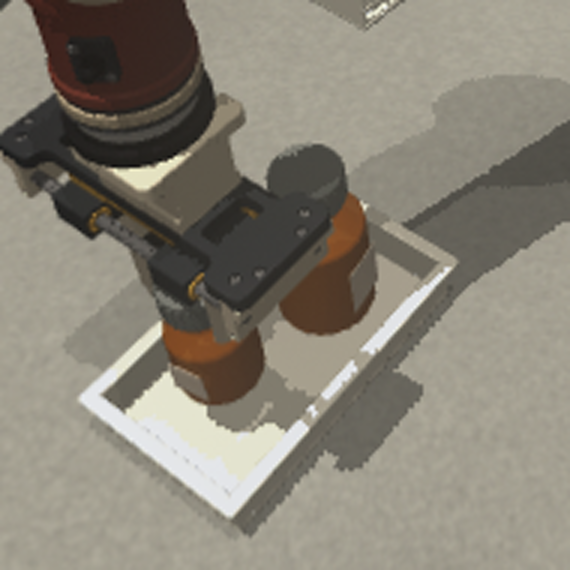

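View pics/wrist62.png

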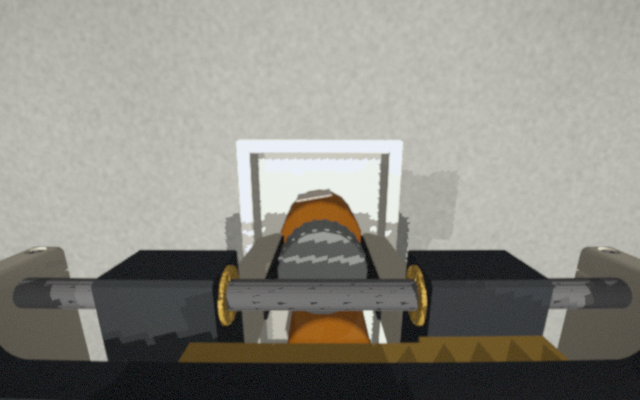

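>>> move_arm(
  deltas=[
    {"jaw": -1,"delta_pos": [0,0,-0.8],"turn": [-0.006,0.004,0]},
    {"jaw": -1,"delta_pos": [0,0,-1.2],"turn": [0,0,0]},
    {"jaw": -1,"delta_pos": [0,0,-1],"turn": [0,0,0]},
    {"jaw": -1,"delta_pos": [0,0,0],"turn": [0,0,0]},
  ],
)

```text
clock: 37.8
eef_pos: [0.5586, 0.424, 0.2767]
orientation: [-3.108, 0.415, -0.011]
ft_force: [0.8, -0.5, -2.9]
finger_gap: 0.0454
```

```bash
python3 w.py 63
```

```text
t 37.8 tcp [0.5586 0.424  0.2767] grasp [0.5599 0.4248 0.1097] tilt [0.008 0.005] yaw -15.2 gap 0.0454 F [ 0.8 -0.5 -2.9]
```

>>> move_arm(
  deltas=[
    {"jaw": -1,"delta_pos": [0,0,-0.5],"turn": [-0.005,0.003,0]},
    {"jaw": -1,"delta_pos": [0,0,-0.4],"turn": [0,0,0]},
    {"jaw": -1,"delta_pos": [0,0,-0.3],"turn": [0,0,0]},
    {"jaw": -1,"delta_pos": [0,0,0],"turn": [0,0,0]},
  ],
)

```text
clock: 38.2
eef_pos: [0.5587, 0.4241, 0.2634]
orientation: [-3.114, 0.416, -0.007]
ft_force: [0.3, 0.1, -1.9]
finger_gap: 0.0457
```

```bash
python3 w.py 64
```

```text
t 38.2 tcp [0.5587 0.4241 0.2634] grasp [0.5594 0.424  0.0964] tilt [ 0.004 -0.   ] yaw -15.2 gap 0.0457 F [ 0.3  0.1 -1.9]
```

Now gently in small steps, watching the force (about −2 N is the bottle's weight).

>>> move_arm(
  deltas=[
    {"jaw": -1,"delta_pos": [0,0,-0.2],"turn": [0,0,0]},
    {"jaw": -1,"delta_pos": [0,0,-0.1],"turn": [0,0,0]},
    {"jaw": -1,"delta_pos": [0,0,0],"turn": [0,0,0]},
  ],
)

```text
clock: 38.5
eef_pos: [0.5589, 0.4243, 0.2607]
orientation: [-3.113, 0.416, -0.008]
ft_force: [-0.2, 0.7, -1.4]
finger_gap: 0.0459
```

```bash
python3 w.py 65
```

```text
t 38.5 tcp [0.5589 0.4243 0.2607] grasp [0.5597 0.4244 0.0937] tilt [0.005 0.001] yaw -15.2 gap 0.0459 F [-0.2  0.7 -1.4]
```

>>> move_arm(
  deltas=[
    {"jaw": -1,"delta_pos": [0,0,-0.1],"turn": [0,0,0]},
    {"jaw": -1,"delta_pos": [0,0,0],"turn": [0,0,0]},
  ],
)

```text
clock: 38.7
eef_pos: [0.5589, 0.4243, 0.26]
orientation: [-3.112, 0.416, -0.009]
ft_force: [-0.7, -0.2, -1.4]
finger_gap: 0.0458
```

```bash
python3 w.py 66
```

```text
t 38.7 tcp [0.5589 0.4243 0.26  ] grasp [0.5599 0.4245 0.093 ] tilt [0.006 0.001] yaw -15.2 gap 0.0458 F [-0.7 -0.2 -1.4]
```

>>> move_arm(
  deltas=[
    {"jaw": -1,"delta_pos": [0,0,-0.1],"turn": [0,0,0]},
    {"jaw": -1,"delta_pos": [0,0,-0.05],"turn": [0,0,0]},
  ],
)

```text
clock: 38.9
eef_pos: [0.559, 0.4246, 0.2598]
orientation: [-3.111, 0.416, -0.01]
ft_force: [-1.0, -0.1, 0.2]
finger_gap: 0.0457
```

```bash
python3 w.py 67
```

```text
t 38.9 tcp [0.559  0.4246 0.2598] grasp [0.56   0.4249 0.0928] tilt [0.006 0.002] yaw -15.2 gap 0.0457 F [-1.  -0.1  0.2]
```

>>> move_arm(
  deltas=[
    {"jaw": 0.4,"delta_pos": [0,0,0],"turn": [0,0,0]},
    {"jaw": 0.4,"delta_pos": [0,0,0],"turn": [0,0,0]},
    {"jaw": 0.4,"delta_pos": [0,0,0],"turn": [0,0,0]},
    {"jaw": 0.4,"delta_pos": [0,0,0],"turn": [0,0,0]},
  ],
)

```text
clock: 39.3
eef_pos: [0.5593, 0.425, 0.2607]
orientation: [-3.109, 0.416, -0.012]
ft_force: [0.2, -1.1, -0.5]
finger_gap: 0.0644
```

>>> move_arm(
  deltas=[
    {"jaw": 0.4,"delta_pos": [0,0,1],"turn": [0,0,0]},
    {"jaw": 0.4,"delta_pos": [0,0,2.5],"turn": [0,0,0]},
    {"jaw": 0.4,"delta_pos": [0,0,4],"turn": [0,0,0]},
    {"jaw": 0.4,"delta_pos": [0,0,4],"turn": [0,0,0]},
    {"jaw": 0.4,"delta_pos": [0,0,4],"turn": [0,0,0]},
  ],
)

```text
clock: 39.8
eef_pos: [0.558, 0.4229, 0.4152]
orientation: [3.108, -0.414, -0.003]
ft_force: [0.1, 0.7, -0.0]
finger_gap: 0.0652
```

```bash
python3 w.py 68 wrist side
```

```text
t 39.8 tcp [0.558  0.4229 0.4152] grasp [0.5576 0.422  0.2482] tilt [-0.003 -0.006] yaw -15.2 gap 0.0652 F [ 0.1  0.7 -0. ]
```

View pics/wrist68.png

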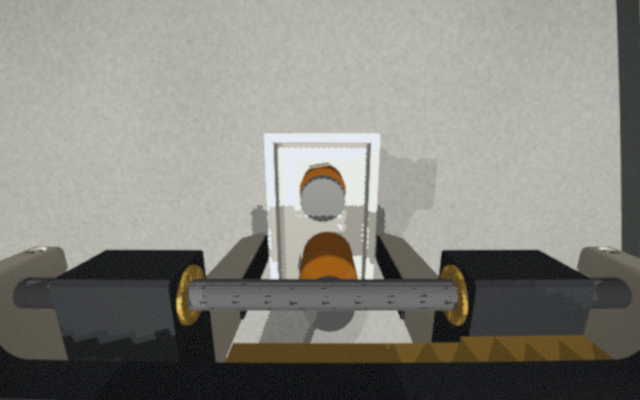

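View pics/side68.png

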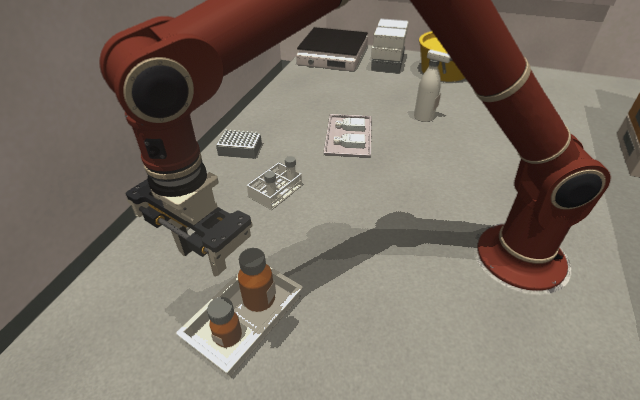

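>>> move_arm(
  deltas=[
    {"jaw": 0.4,"delta_pos": [0,0,3],"turn": [0,0,0]},
    {"jaw": 0.4,"delta_pos": [-3,-3,2],"turn": [0,0,0]},
    {"jaw": 0.4,"delta_pos": [-3,-3.5,0],"turn": [0,0,0]},
    {"jaw": 0.4,"delta_pos": [-3,-3.5,0],"turn": [0,0,0]},
    {"jaw": 0.4,"delta_pos": [-1,-3.5,0],"turn": [0,0,0]},
  ],
)

```text
clock: 40.4
eef_pos: [0.4538, 0.2905, 0.4744]
orientation: [-3.101, 0.404, -0.015]
ft_force: [0.6, -0.4, 1.3]
finger_gap: 0.0647
```

>>> move_arm(
  deltas=[
    {"jaw": 0.4,"delta_pos": [0,-4,0],"turn": [0,0,0]},
    {"jaw": 0.4,"delta_pos": [0,-4,0],"turn": [0,0,0]},
    {"jaw": 0.4,"delta_pos": [0,-3,0],"turn": [0,0,0]},
    {"jaw": 0.4,"delta_pos": [0,0,0],"turn": [0,0,0]},
    {"jaw": 0.4,"delta_pos": [0,0,0],"turn": [0,0,0]},
  ],
)

```text
clock: 40.9
eef_pos: [0.4497, 0.1722, 0.4763]
orientation: [-3.105, 0.411, -0.021]
ft_force: [0.1, 0.8, 0.3]
finger_gap: 0.0651
```

```bash
python3 w.py 69 top side
python3 - <<'E'
from h import *
a=cv2.imread('pics/top69.png'); b=cv2.imread('pics/top0.png')
cv2.imwrite('pics/cmp.png',np.hstack([cv2.resize(b[120:230,110:240],None,fx=3,fy=3),cv2.resize(a[120:230,110:240],None,fx=3,fy=3)]))
E
```

```text
t 40.9 tcp [0.4497 0.1722 0.4763] grasp [0.4522 0.1735 0.3093] tilt [0.015 0.008] yaw -15.1 gap 0.0651 F [0.1 0.8 0.3]
```

View pics/top69.png

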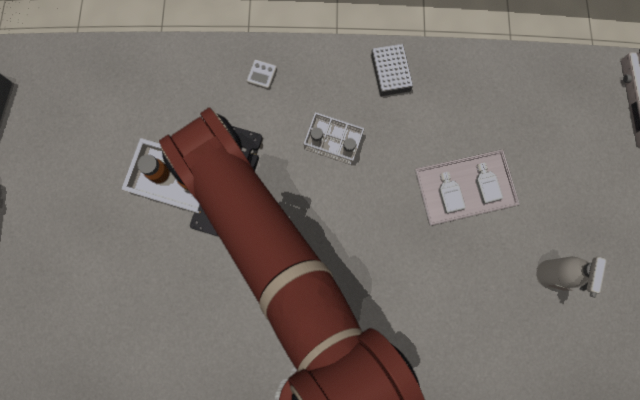

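View pics/cmp.png

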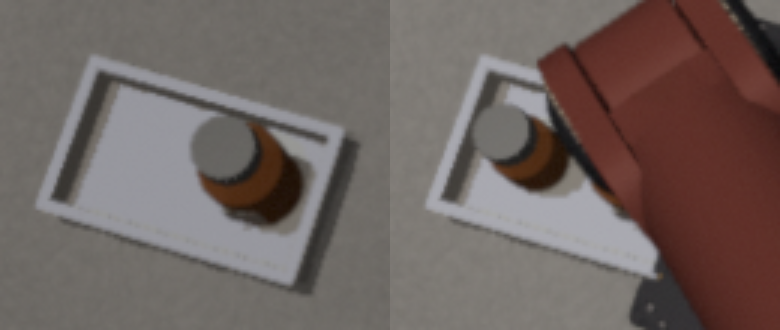

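View pics/side69.png

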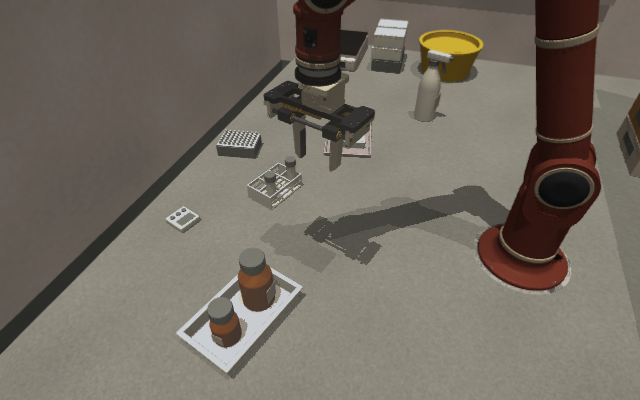

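The top view shows both tubes upright in the rack, at (317,133) and (349,146), and both flasks in the steel tray, at (452,193) and (488,184). The side view shows both bottles standing in the spill tray, with the big bottle's cap still at (253,260) as at the start. The arm is clear of everything, so I am handing in.

```bash
python3 -c "
from plant import workorder; print(workorder.job_done())"
```

```text
the job is handed in; nothing more can be done
None
```

The bench is cleared and the job was handed in at about 41 s on the robot's clock, in the order asked. Both tubes stand upright in their own cells of the rack. Both flasks lie flat side by side in the steel tray. The small bottle was lowered in millimetre steps into the free half of the spill tray and released only once the tray was carrying its weight.

**Last checks:** The side and wrist pictures show everything upright or flat in its place. The big bottle's cap is at the same pixel in the side view as at the start. The last top view could not confirm the big bottle, because the arm covered it. The wrist force stayed within about 3 N wherever I read it, and the gripper was empty and clear of everything when I handed in.

**Disagreement:** The top camera placed things about 3–6 mm off from the wrist camera, mostly in x. I used the wrist camera's close-up values, and every grasp and placement worked with them.

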